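# Hang the rinsed tumblers to drain

### The job

Help clear up the parcel-sealing desk. First open the drip tray's drain cock fully, so that the tray can empty; then hang every rinsed steel tumbler mouth-down on a peg of its own, fully down so that the peg's tip meets the inside of its bottom. When all of them hang, turn the cock back to halfway open, its lever over the long middle tick of the dial, and leave the other things on the desk where they are.

Things in the scene. Friction and masses are not known exactly. Their poses are not given: they have to be found in the camera images.
- cup1: plain stainless tumbler, round, no handle, 68 mm tall, standing mouth-down on the table; tapered: 54 mm across outside at the closed end, 68 mm at the mouth (72 over its heavy rolled rim); walls 2.5 mm, closed end 3 mm thick, about 130 g. Origin at the centre of the mouth plane, z towards the closed end (up while mouth-down). Four or all five of cup1 to cup5 are present
- cup2: plain stainless tumbler, round, no handle, 68 mm tall, standing mouth-down on the table; tapered: 54 mm across outside at the closed end, 68 mm at the mouth (72 over its heavy rolled rim); walls 2.5 mm, closed end 3 mm thick, about 130 g. Origin at the centre of the mouth plane, z towards the closed end (up while mouth-down). Four or all five of cup1 to cup5 are present
- cup3: plain stainless tumbler, round, no handle, 68 mm tall, standing mouth-down on the table; tapered: 54 mm across outside at the closed end, 68 mm at the mouth (72 over its heavy rolled rim); walls 2.5 mm, closed end 3 mm thick, about 130 g. Origin at the centre of the mouth plane, z towards the closed end (up while mouth-down). Four or all five of cup1 to cup5 are present
- cup4: plain stainless tumbler, round, no handle, 68 mm tall, standing mouth-down on the table; tapered: 54 mm across outside at the closed end, 68 mm at the mouth (72 over its heavy rolled rim); walls 2.5 mm, closed end 3 mm thick, about 130 g. Origin at the centre of the mouth plane, z towards the closed end (up while mouth-down). Four or all five of cup1 to cup5 are present
- cup5: plain stainless tumbler, round, no handle, 68 mm tall, standing mouth-down on the table; tapered: 54 mm across outside at the closed end, 68 mm at the mouth (72 over its heavy rolled rim); walls 2.5 mm, closed end 3 mm thick, about 130 g. Origin at the centre of the mouth plane, z towards the closed end (up while mouth-down). Four or all five of cup1 to cup5 are present
- cup1_floor (a point): centre of the inner face of the closed end of cup1: 65 mm from the mouth plane on its axis
- cup2_floor (a point): centre of the inner face of the closed end of cup2: 65 mm from the mouth plane on its axis
- cup3_floor (a point): centre of the inner face of the closed end of cup3: 65 mm from the mouth plane on its axis
- cup4_floor (a point): centre of the inner face of the closed end of cup4: 65 mm from the mouth plane on its axis
- cup5_floor (a point): centre of the inner face of the closed end of cup5: 65 mm from the mouth plane on its axis
- pegs: five round steel pegs in a row, 26 mm thick, 100 mm long, round-tipped, 100 mm apart (fixed). z: the way the pegs point, up and leaning 35 degrees from vertical towards the robot; y: along the row towards the drain cock. Origin: root of peg 3, 50 mm above the table. A seated tumbler has the tip against the inside of its closed end and may lean up to 0.4 rad about the peg
- peg1_tip (a point): outermost point of peg 1's rounded tip, 100 mm along the peg from its root, 132 mm above the table (peg nearest the drain cock)
- peg2_tip (a point): outermost point of peg 2's rounded tip, 100 mm along the peg from its root, 132 mm above the table
- peg3_tip (a point): outermost point of peg 3's rounded tip, 100 mm along the peg from its root, 132 mm above the table. The pegs stand on a bar whose top is 56 mm above the table, behind a drip tray 22 mm high and 500 mm long that reaches 130 mm from the roots towards the robot; tumblers on neighbouring pegs have 28 mm between their rims
- peg4_tip (a point): outermost point of peg 4's rounded tip, 100 mm along the peg from its root, 132 mm above the table
- peg5_tip (a point): outermost point of peg 5's rounded tip, 100 mm along the peg from its root, 132 mm above the table (peg farthest from the drain cock)
- cock (a joint): angle of the drain cock's lever, rad, about an upright axis: 0 = shut, lever pointing from its axis towards the robot's side, square to the row of pegs; grows to 1.571 = fully open as the lever swings clockwise from above, away from the pegs, to lie along the row. Halfway is 0.785. Stays where it is left (friction 0.12 N m); starts shut or nearly so
- lever_grip (a point): the place to hold the lever: on its mid line, 55 mm from the axis, 68 mm above the table. The lever is a straight steel bar 12 mm wide, 12 mm thick, reaching 77 mm from the axis, level, with free air round it; a dial below it has ticks at shut, halfway (the long tick) and open
- lever_axis (a point): point on the lever's upright turning axis, at the height of lever_grip
- parcel1: brown paper parcel tied with string, 100 x 130 x 35 mm; bystander, to be left alone. Origin under its centre
- parcel2: brown paper parcel, 100 x 140 x 45 mm; bystander, to be left alone. Origin under its centre
- matchbox: matchbox 36 x 56 x 15 mm; bystander, to be left alone. Origin under its centre
- wax: stick of sealing wax 90 x 13 x 11 mm; bystander, to be left alone. Origin under its centre
- bottle: closed orange bottle, 64 mm across, 170 mm tall; bystander, to be left alone. Origin under its centre

How it is judged:
By the outcome, as a careful person would: the job done as asked, in the order asked, and still so for the second after the job is handed in, with the robot touching nothing.
Of cup1, cup2, cup3, cup4, cup5 only 4 to 5 are there at a start; the rules pass over those that are not, and their reading is None.
At some moment in a run one of cup1, cup2, cup3, cup4, cup5 may be knocked a few centimetres aside while the robot is not near it.
It also fails if it takes over 208 s, if anything falls off the work surface, if the arm or the gripper's body presses on something with over 40 N, if the wrist force passes 120 N, or if a joint passes its speed limit or range.

### The arm

A 6-joint arm with a two-finger parallel gripper is mounted at the origin on the work surface. World frame = base frame: x ahead of the robot, y to its left, z up, the work surface at z = 0. Lengths are in m, angles in rad, forces in N, time in s.
With the tool pointing down it reaches from about 0.425 to 0.95 m from the base axis. Payload 3.5 kg.
Tool frame: the origin (TCP) lies midway between the tips of the shut fingers; the grasp point (between the pads) lies 19 mm behind it (env.tcp_to_grasp is the distance from the TCP to the grasp point, in m); z points along the fingers, y is the line along which they close (so a half turn about z gives the same grasp; the last joint's range is limited). The gripper opens to 85 mm and grips with 20 to 120 N. Pads are 22 mm wide; open, the fingers measure 114 mm over their backs; the gripper's body (76 mm by 85 mm) begins 54 mm behind the grasp point. The pads swing forward as they close: fully open they stand 13 mm farther back than shut.
Start: joints at [1.156, 0.286, 1.577, -0, 1.279, -0.15], TCP at [0.177, 0.651, 0.197] pointing down, gripper open.
Joint ranges: [-2.77, 2.77], [-0.9, 2.22], [0.21, 2.48], [-1.53, 4.67], [0.24, 2.81], [-2.84, 2.84]. Speed limits (rad/s): [2.79, 2.79, 3.14, 3.14, 3.14, 3.14].

### API

Orientations are given as a 3x3 rotation matrix whose columns are the frame's x, y, z axes.
In Python, from workcell import env gives the robot as it stands.
- The arm moves only by the shell command python3 -m jog 'ROWS' [OPENING]. ROWS is JSON, a list of rows, each an object with "offset": the shift along the tool's x, y, z each as a share of 0.1 m, from -1 to 1, a list of three; "turn": the turn, a rotation vector about the tool's x, y, z each as a share of 45 degrees, from -1 to 1, a list of three. In form: [{"offset": [dx, dy, dz], "turn": [rx, ry, rz]}, ...]. A call has 1 to 8 rows; each row is the pose to reach, as a shift and turn from the pose commanded when the call began, along the tool's axes at that moment; what a row does not reach only later rows make up. A row lasts 1/8 s, in which the tool goes at most 62.5 mm and 10.7 degrees, less where a joint would pass 70% of its speed; a pose out of reach is approached as far as the arm can. A call with a number of a shift or a turn outside -1 to 1 is refused whole. A call with a gripper value outside its range is refused whole. OPENING is the opening, from 0 (shut) to 1 (fully open), set as the call begins (- or left out, the last holds). The fingers move at their own pace and stop on an object; the grip force is fixed at half the most. Time passes only in rows, so rows that repeat a pose let the fingers close. It gives the time, the measured TCP pose, the force, the opening and the grip force at its end, in the units of the state.
- env.observe(): the state, without advancing time (a new reading comes with each control period).
- env.grab_frame(name): name is "scene" or "top" or "wrist"; returns the picture (384x512x3 uint8, red, green, blue); there is no depth.
- env.camera_params(name): a dict with "fx", "fy", "cx", "cy" (pixels), "k1" (the pictures are not rectified: a ray, as slopes to the right and down, at radius r is drawn at 1 + k1 r^2 times it, then the intrinsics apply), "R" (3x3) and "t" (3): a world point X has camera coordinates R X + t; the wrist camera has in their place "mount" (4x4, takes a point from camera to tool coordinates, whose origin is the TCP and whose axes are the flange's). Camera axes: x right, y down, z forward; pixel columns grow to the right and rows downward; lengths in m; the calibration is good to about 2 mm. A picture is of the moment at which its call begins: read the wrist's pose just before it. camera_params takes no time and is no camera call.
- env.hand_in(): hands the job in; it is judged then, once.
The state is a dict: "time_s": time; "joint_positions": joint angles; "joint_vel": joint speeds; "effort": joint torques, N m; "ee_pos": TCP position; "orientation": TCP orientation; "ft_force": force on the tool from outside, world axes, zero at the start; "torque": the same for the moment, N m; "finger_gap": opening from 0.0 (shut) to 1.0 (fully open); "grasp_force": force on a finger pad.
Only numpy, scipy, OpenCV 4.12 (cv2) and the standard library are available. Lean on these libraries where they do the work, as an engineer would, in place of code of your own. Each camera call takes 0.05 s, during which the arm holds its last target. There are 200 camera calls.

## Working session

There is one attempt and no reset: what is moved stays moved. The work goes in short steps, Python scripts to look and compute and a shell command to move; the robot and the scene stay as the last step left them, time stands still between calls to the robot, and variables do not carry over. Pictures are saved under pics/ and viewed, at most 14 in all, crops included, and the job is handed in when it is done.

```bash
ls; mkdir -p pics; python3 - <<'E'
from workcell import env
import cv2,numpy as np
s=env.observe();print(s['time_s'],s['ee_pos'],s['orientation'],s['finger_gap'])
for n in ["scene","top"]:
    cv2.imwrite(f"pics/{n}0.png",env.grab_frame(n)[:,:,::-1])
for n in ["scene","top","wrist"]:print(n,env.camera_params(n))
E
```

```text
pics
0.0 [0.1762872  0.65080525 0.1953267 ] [[-9.65158646e-01  2.61663596e-01 -9.74755052e-04]
 [ 2.61665143e-01  9.65156296e-01 -2.16251034e-03]
 [ 3.74940744e-04 -2.34222497e-03 -9.99997187e-01]] 1.0003179623641443
scene {'fx': 488.25239305760465, 'fy': 488.25239305760465, 'cx': 264.62871603238034, 'cy': 190.22960561901215, 'k1': -0.14961471141951552, 'R': array([[ 0.53348643,  0.84558897, -0.01927473],
       [ 0.62569317, -0.40988183, -0.66370546],
       [-0.56912238,  0.34201779, -0.74774564]]), 't': array([-0.25454753, -0.23550932,  1.74559691])}
top {'fx': 381.41955736082843, 'fy': 381.41955736082843, 'cx': 257.50553338842053, 'cy': 187.71806351343184, 'k1': -0.018248430835671105, 'R': array([[-0.01597489, -0.99985544,  0.00582331],
       [-0.98801811,  0.01489107, -0.15361792],
       [ 0.15350899, -0.00820757, -0.98811316]]), 't': array([-0.01141979,  0.50412649,  1.33816789])}
wrist {'fx': 315.0648024421607, 'fy': 315.0648024421607, 'cx': 255.98490252920107, 'cy': 189.8365778396474, 'k1': -0.03469616932550205, 'mount': array([[-1.04285483e-03, -9.54002398e-01, -2.99797160e-01,
         7.57243781e-02],
       [ 9.99999434e-01, -9.32164972e-04, -5.12235064e-04,
        -9.03314124e-04],
       [ 2.09213069e-04, -2.99797524e-01,  9.54002830e-01,
        -1.76040085e-01],
       [ 0.00000000e+00,  0.00000000e+00,  0.00000000e+00,
         1.00000000e+00]])}
```

View pics/top0.png

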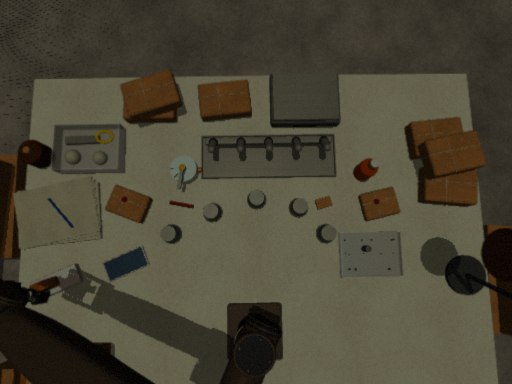

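View pics/scene0.png

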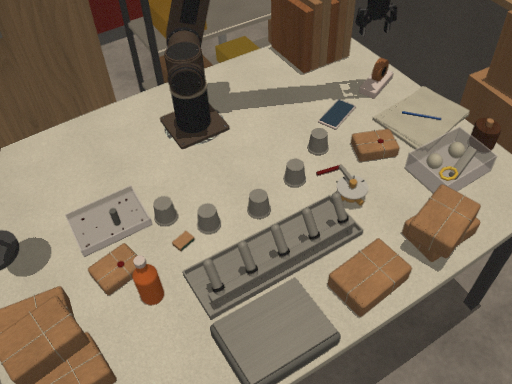

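Five cups are visible in the top view at about (170,234), (212,212), (257,199), (299,207) and (327,233). The pegs lie at u=213..325, v≈148, and the cock is at (184,172). I'll write helpers and measure, using enlarged crops.

```bash
cat > h.py <<'E'
import numpy as np,cv2
from workcell import env
def K(p): return np.array([[p['fx'],0,p['cx']],[0,p['fy'],p['cy']],[0,0,1]])
def cam(n,s=None):
    p=env.camera_params(n)
    if n!='wrist': return p,p['R'],p['t']
    s=s or env.observe();M=p['mount'];Rw=np.array(s['orientation'])
    Rc=Rw@M[:3,:3];c=Rw@M[:3,3]+s['ee_pos'];return p,Rc.T,-Rc.T@c
def ray(n,uv,s=None):
    p,R,t=cam(n,s)
    q=cv2.undistortPoints(np.array([[uv]],float),K(p),np.array([p['k1'],0,0,0,0.]))[0,0]
    return -R.T@t,R.T@np.array([q[0],q[1],1])
def onz(n,uv,z,s=None):
    c,d=ray(n,uv,s);return c+d*(z-c[2])/d[2]
def proj(n,X,s=None):
    p,R,t=cam(n,s);r,_=cv2.Rodrigues(R)
    return cv2.projectPoints(np.array(X,float).reshape(-1,1,3),r,t,K(p),np.array([p['k1'],0,0,0,0.]))[0][:,0]
def tri(obs): # least squares of rays [(n,uv)]
    A=0;b=0
    for n,uv in obs:
        c,d=ray(n,uv);d=d/np.linalg.norm(d);P=np.eye(3)-np.outer(d,d);A=A+P;b=b+P@c
    return np.linalg.solve(A,b)
def delta(goal,R=None): # goal TCP pos -> offset shares in the tool frame
    s=env.observe();return np.round(np.array(s['orientation']).T@(np.array(goal)-s['ee_pos'])/0.1,3)
E
python3 - <<'E'
from h import *
t=cv2.imread('pics/top0.png');s=cv2.imread('pics/scene0.png')
cv2.imwrite('pics/tc.png',cv2.resize(t[125:255,150:350],None,fx=4,fy=4,interpolation=2))
cv2.imwrite('pics/sc.png',cv2.resize(s[120:310,140:390],None,fx=3.15,fy=3.15,interpolation=2))
for uv in [(170,234),(212,212),(257,199),(299,207),(327,233)]: print(uv,onz('top',uv,0.05))
E
```

```text
(170, 234) [0.34221414 0.29099848 0.05      ]
(212, 212) [0.41750645 0.14353894 0.05      ]
(257, 199) [ 0.46150634 -0.01670132  0.05      ]
(299, 207) [ 0.43055943 -0.16561165  0.05      ]
(327, 233) [ 0.33705525 -0.26139245  0.05      ]
```

View pics/tc.png

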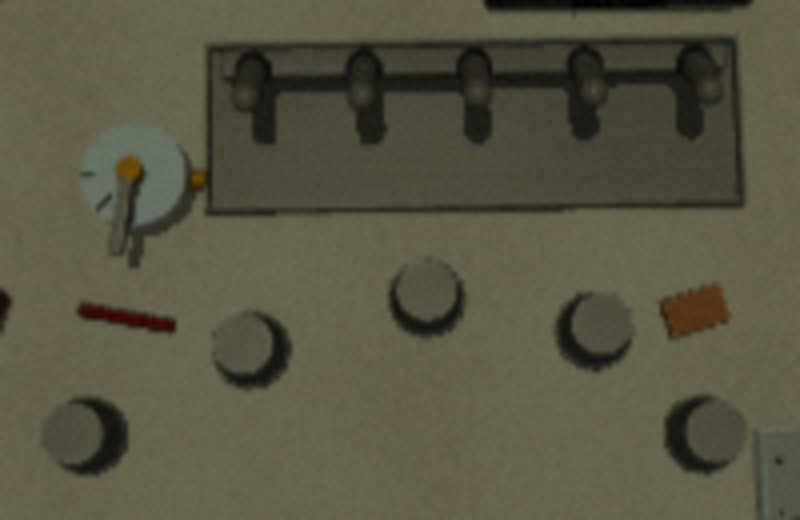

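View pics/sc.png

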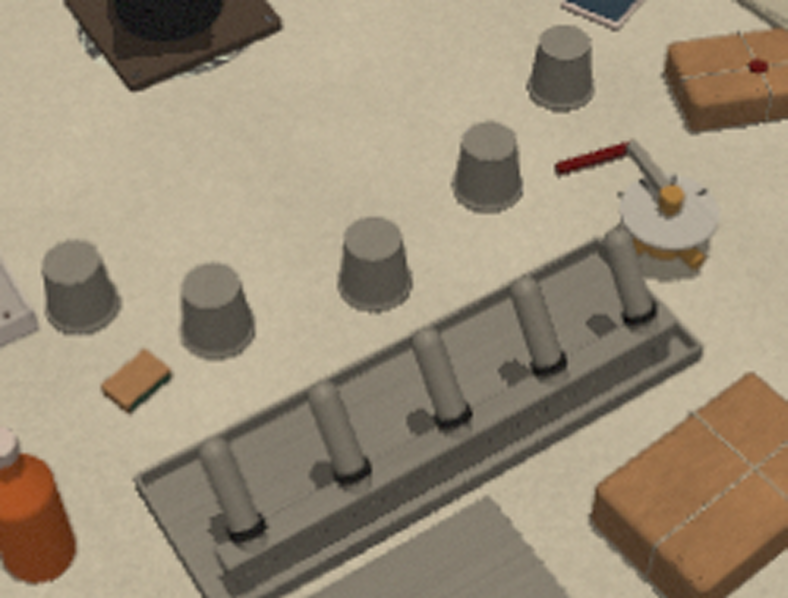

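```bash
python3 - <<'E'
from h import *
np.set_printoptions(precision=4,suppress=True)
T=lambda x,y:((x+.5)/4-.5+150,(y+.5)/4-.5+125)
S=lambda x,y:((x+.5)/3.15-.5+140,(y+.5)/3.15-.5+120)
tt=[(243,95),(361,93),(477,92),(593,92),(709,91)];ss=[(615,237),(523,285),(426,336),(321,390),(213,447)]
for a,b in zip(tt,ss): print('tip',onz('top',T(*a),.128),onz('scene',S(*b),.13),tri([('top',T(*a)),('scene',S(*b))]))
print('tray',[onz('top',T(*a),.022) for a in [(208,46),(735,39),(744,205),(208,213)]])
for n,a,z in [('axis',(128,167),.075),('end',(116,253),.074)]: print(n,onz('top',T(*a),z))
print('end scene',onz('scene',S(632,146),.074), 'axis',onz('scene',S(672,192),.08))
tc=[(75,433),(243,347),(427,292),(602,325),(715,432)];sc=[(566,42),(489,140),(374,238),(211,285),(73,262)]
for a,b in zip(tc,sc): print('cup',onz('top',T(*a),.068)[:2],onz('scene',S(*b),.068)[:2])
E
```

```text
tip [0.629  0.1409 0.128 ] [0.6254 0.1382 0.13  ] [0.6271 0.1389 0.1318]
tip [0.6293 0.0398 0.128 ] [0.6254 0.0395 0.13  ] [0.6275 0.0388 0.1329]
tip [ 0.6287 -0.0597  0.128 ] [ 0.6259 -0.0592  0.13  ] [ 0.6274 -0.0599  0.1322]
tip [ 0.6273 -0.1594  0.128 ] [ 0.6256 -0.16    0.13  ] [ 0.6263 -0.1596  0.1306]
tip [ 0.6268 -0.2592  0.128 ] [ 0.6267 -0.2594  0.13  ] [ 0.6264 -0.2591  0.1293]
tray [array([0.7046, 0.1861, 0.022 ]), array([ 0.7044, -0.3068,  0.022 ]), array([ 0.5463, -0.3076,  0.022 ]), array([0.5462, 0.185 , 0.022 ])]
axis [0.5789 0.2488 0.075 ]
end [0.5021 0.2584 0.074 ]
end scene [0.5054 0.2582 0.074 ] axis [0.5782 0.2482 0.08  ]
cup [0.3455 0.2927] [0.3432 0.2992]
cup [0.4181 0.1472] [0.4176 0.1498]
cup [ 0.4642 -0.0145] [ 0.4641 -0.0118]
cup [ 0.4326 -0.1676] [ 0.4311 -0.1655]
cup [ 0.3377 -0.2629] [ 0.3365 -0.2607]
```

```bash

python3 -m jog '[{"offset":[-0.5,-0.5,0],"turn":[0,0,-0.18]},{"offset":[-1,-1,0],"turn":[0,0,-0.18]},{"offset":[-1,-1,0],"turn":[0,0,-0.18]}]' 1
python3 -m jog '[{"offset":[-0.5,-0.4,0],"turn":[0,0,0]},{"offset":[-1,-0.8,0],"turn":[0,0,0]},{"offset":[-1,-0.8,0],"turn":[0,0,0]}]'
python3 -m jog '[{"offset":[-0.5,-0.4,0],"turn":[0,0,0]},{"offset":[-1,-0.8,0],"turn":[0,0,0]},{"offset":[-1,-0.8,0],"turn":[0,0,0]}]'
python3 -m jog '[{"offset":[-0.5,-0.4,0],"turn":[0,0,0]},{"offset":[-1,-0.75,0],"turn":[0,0,0]},{"offset":[-1,-0.75,0],"turn":[0,0,0]},{"offset":[-1,-0.75,0],"turn":[0,0,0]}]'
python3 - <<'E'
from h import *
s=env.observe();im=env.grab_frame('wrist')[:,:,::-1];cv2.imwrite('pics/w1.png',im)
print(s['ee_pos'],s['orientation'])
print(proj('wrist',[[.5789,.2485,.075],[.5021,.2584,.074]],s))
E
```

```text
time_s: 0.48
ee_pos: [0.2479, 0.5261, 0.1959]
orientation: [[-0.992, 0.126, -0.001], [0.126, 0.992, -0.002], [0.001, -0.002, -1.0]]
ft_force: [-0.4, -0.5, 0.9]
finger_gap: 0.997
grasp_force: 0.0
time_s: 0.85
ee_pos: [0.3386, 0.4352, 0.1966]
orientation: [[-0.992, 0.128, 0.0], [0.128, 0.992, -0.0], [-0.0, -0.0, -1.0]]
ft_force: [-0.2, -0.1, 1.2]
finger_gap: 1.0
grasp_force: 0.0
time_s: 1.23
ee_pos: [0.4276, 0.344, 0.1966]
orientation: [[-0.992, 0.127, 0.0], [0.127, 0.992, 0.0], [-0.0, 0.0, -1.0]]
ft_force: [-0.6, -0.0, -0.6]
finger_gap: 1.0
grasp_force: 0.0
time_s: 1.72
ee_pos: [0.5148, 0.26, 0.1963]
orientation: [[-0.993, 0.122, -0.001], [0.122, 0.993, 0.001], [0.001, 0.0, -1.0]]
ft_force: [0.7, 0.9, -0.2]
finger_gap: 1.001
grasp_force: 0.0
[0.51484355 0.26004649 0.19629857] [[-9.92504058e-01  1.22203848e-01 -1.38331868e-03]
 [ 1.22203038e-01  9.92504905e-01  6.56026057e-04]
 [ 1.45311948e-03  4.82062779e-04 -9.99998828e-01]]
[[253.61189388 233.73901248]
 [253.81052131 160.00050518]]
```

View pics/w1.png

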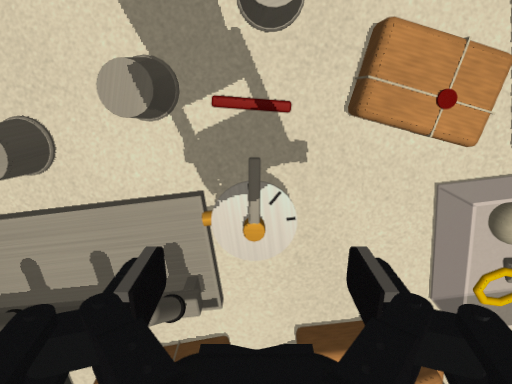

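Lever axis at (254,231) and tip at (254,158) match my projection, so the lever stands at about 7°. I'll descend and grip it.

```bash

python3 -m jog '[{"offset":[-0.1,-0.04,0.5],"turn":[0,0,0]},{"offset":[-0.1,-0.04,1],"turn":[0,0,0]},{"offset":[-0.1,-0.04,1],"turn":[0,0,0]}]' 0.6
python3 -m jog '[{"offset":[0,0,0.25],"turn":[0,0,0]},{"offset":[0,0,0.46],"turn":[0,0,0]},{"offset":[0,0,0.46],"turn":[0,0,0]}]'
python3 -m jog '[{"offset":[0,0,0],"turn":[0,0,0]},{"offset":[0,0,0],"turn":[0,0,0]},{"offset":[0,0,0],"turn":[0,0,0]},{"offset":[0,0,0],"turn":[0,0,0]},{"offset":[0,0,0],"turn":[0,0,0]},{"offset":[0,0,0],"turn":[0,0,0]}]' 0
```

```text
time_s: 2.15
ee_pos: [0.5201, 0.254, 0.0919]
orientation: [[-0.993, 0.121, -0.011], [0.121, 0.993, -0.003], [0.01, -0.004, -1.0]]
ft_force: [-0.4, 0.8, -0.0]
finger_gap: 0.599
grasp_force: 0.0
time_s: 2.52
ee_pos: [0.5246, 0.2545, 0.0515]
orientation: [[-0.993, 0.122, -0.0], [0.122, 0.993, 0.0], [0.0, 0.0, -1.0]]
ft_force: [-0.1, 0.6, -0.6]
finger_gap: 0.599
grasp_force: 0.0
time_s: 3.28
ee_pos: [0.5252, 0.2534, 0.0507]
orientation: [[-0.992, 0.123, -0.0], [0.123, 0.992, -0.0], [0.0, -0.0, -1.0]]
ft_force: [-0.3, 0.4, 0.2]
finger_gap: 0.004
grasp_force: 0.0
```

```bash

python3 - <<'E'
from h import *
im=env.grab_frame('wrist')[:,:,::-1]
cv2.imwrite('pics/w2.png',im)
s=env.grab_frame('scene')[:,:,::-1]
a=cv2.resize(s[120:230,270:400],None,fx=3,fy=3,interpolation=2)
c=np.zeros((384,512+390,3),np.uint8);c[:,:512]=im;c[:330,512:]=a
cv2.imwrite('pics/w2.png',cv2.resize(c,(800,340)))
E
```

```text
(no output)
```

View pics/w2.png

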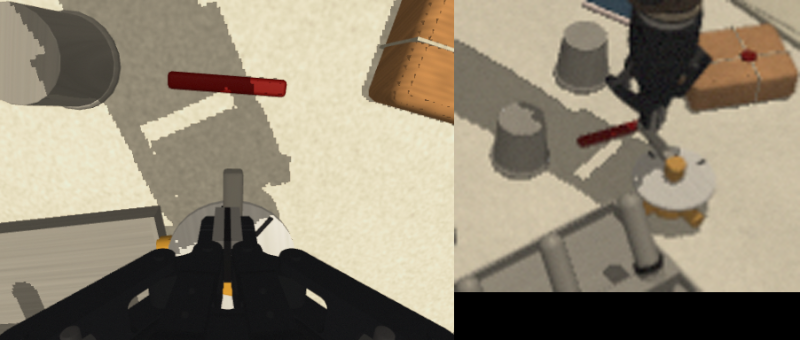

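```bash

python3 - <<'E'
from h import *
s=env.observe();im=np.ascontiguousarray(env.grab_frame('wrist')[:,:,::-1])
o=np.array(s['ee_pos']);z=np.array(s['orientation'])[:,2]
print(proj('wrist',[o,o-.019*z,o-.03*z],s),s['finger_gap'],s['effort'],s['torque'])
cv2.imwrite('pics/w3.png',cv2.resize(im[180:384,150:370],None,fx=2.7,fy=2.7,interpolation=2))
E
```

```text
[[257.88500737 222.20837692]
 [258.07969937 235.98688784]
 [258.21206606 245.36239627]] 0.00036284188113254137 [-2.35838925e-03 -3.50232589e+01 -2.51091403e+01 -3.06023121e-04
  8.82951208e-04  1.32542272e-05] [0.02285801 0.01508007 0.00922724]
```

View pics/w3.png

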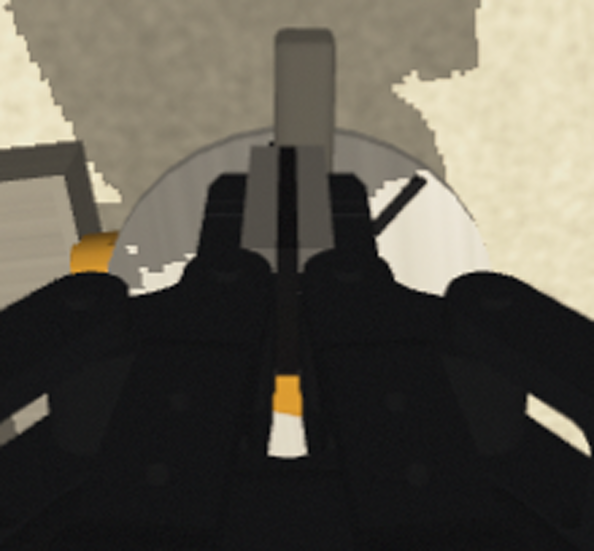

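The view shows the fingers shut with no reading on the pads, and the pads appear to lie over the lever, not around it. I'll nudge sideways in the opening direction and see whether the lever follows.

```bash

python3 -m jog '[{"offset":[0,0.1,0],"turn":[0,0,0]},{"offset":[0,0.2,0],"turn":[0,0,0]},{"offset":[0,0.2,0],"turn":[0,0,0]}]' 
python3 - <<'E'
from h import *
im=np.ascontiguousarray(env.grab_frame('wrist')[:,:,::-1])
cv2.imwrite('pics/w4.png',cv2.resize(im[150:384,150:370],None,fx=2.2,fy=2.2,interpolation=2))
E
```

```text
time_s: 3.8
ee_pos: [0.5277, 0.2743, 0.0508]
orientation: [[-0.993, 0.122, 0.0], [0.122, 0.993, 0.0], [-0.0, 0.0, -1.0]]
ft_force: [0.1, 0.3, -0.4]
finger_gap: -0.003
grasp_force: 0.0
```

View pics/w4.png

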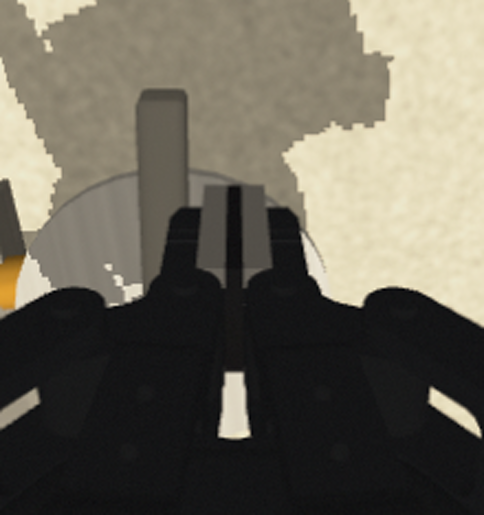

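```bash

python3 - <<'E'
from h import *
c=.122;R=np.array([[-.9925,c,0],[c,.9925,0],[0,0,-1]])
A=0;b=0
for p,uv in [((.51484,.26005,.1963),(254,158)),((.5252,.2534,.0507),(262.6,191.3)),((.5277,.2743,.0508),(223.6,191))]:
    s=dict(ee_pos=np.array(p),orientation=R);o,d=ray('wrist',uv,s);d/=np.linalg.norm(d);P=np.eye(3)-np.outer(d,d);A=A+P;b=b+P@o
X=np.linalg.solve(A,b);print(X)
for p in [(.51484,.26005,.1963),(.5252,.2534,.0507),(.5277,.2743,.0508)]: print(proj('wrist',X,dict(ee_pos=np.array(p),orientation=R)))
s=env.grab_frame('scene')[:,:,::-1]
cv2.imwrite('pics/s4.png',cv2.resize(s[110:200,300:400],None,fx=6,fy=6,interpolation=2))
E
```

```text
[0.50267627 0.25841524 0.06111381]
[[254.04983743 157.71415737]]
[[262.08306411 191.32121983]]
[[223.97675522 191.42036062]]
```

View pics/s4.png

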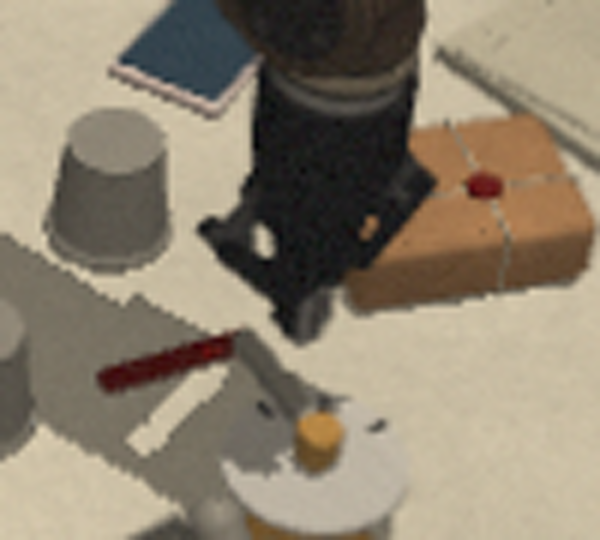

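```bash

python3 - <<'E'
from h import *
for z in (.03,.05,.07,.09): print(z,proj('scene',[.5277,.2743,z]), 'lever end',proj('scene',[.5024,.2583,z]),proj('top',[.5024,.2583,z]))
E
```

```text
0.03 [[347.42674326 178.15547391]] lever end [[338.39399327 175.25905519]] [[181.04955841 189.64204582]]
0.05 [[348.11363868 173.74105433]] lever end [[338.98869777 170.8388375 ]] [[179.97577712 188.81125407]]
0.07 [[348.81192295 169.23978145]] lever end [[339.59314965 166.33224679]] [[178.87050221 187.95606581]]
0.09 [[349.52180997 164.64943684]] lever end [[340.20752831 161.7370949 ]] [[177.7323292  187.07539173]]
```

```bash
python3 -c "
from workcell import env;print(env.tcp_to_grasp,[a for a in dir(env) if a[0]!='_'])"
python3 -m jog '[{"offset":[0,0,-0.2],"turn":[0,0,0]},{"offset":[0.05,-0.19,-0.2],"turn":[0,0,0]},{"offset":[0.05,-0.19,-0.2],"turn":[0,0,0]}]' 0.5
python3 -m jog '[{"offset":[0,0,0.15],"turn":[0,0,0]},{"offset":[0,0,0.3],"turn":[0,0,0]},{"offset":[0,0,0.3],"turn":[0,0,0]}]'
python3 -m jog '[{"offset":[0,0,0],"turn":[0,0,0]},{"offset":[0,0,0],"turn":[0,0,0]},{"offset":[0,0,0],"turn":[0,0,0]},{"offset":[0,0,0],"turn":[0,0,0]},{"offset":[0,0,0],"turn":[0,0,0]}]' 0
```

```text
0.0187 ['IKError', 'camera_params', 'grab_frame', 'hand_in', 'observe', 'tcp_to_grasp']
time_s: 4.28
ee_pos: [0.5199, 0.2536, 0.0711]
orientation: [[-0.992, 0.125, 0.0], [0.125, 0.992, -0.0], [-0.0, -0.0, -1.0]]
ft_force: [0.3, -0.4, 0.6]
finger_gap: 0.498
grasp_force: 0.0
time_s: 4.65
ee_pos: [0.5182, 0.2545, 0.0377]
orientation: [[-0.992, 0.123, -0.005], [0.123, 0.992, -0.002], [0.005, -0.002, -1.0]]
ft_force: [0.3, -0.0, 0.6]
finger_gap: 0.501
grasp_force: 0.0
time_s: 5.28
ee_pos: [0.5204, 0.2551, 0.0409]
orientation: [[-0.992, 0.123, 0.0], [0.123, 0.992, 0.0], [-0.0, 0.0, -1.0]]
ft_force: [-0.7, -0.5, -1.0]
finger_gap: 0.0
grasp_force: 0.0
```

```bash

python3 -m jog '[{"offset":[0,0,-0.1],"turn":[0,0,0]},{"offset":[0,0,-0.1],"turn":[0,0,0]},{"offset":[0,0,-0.1],"turn":[0,0,0]},{"offset":[0,0,-0.1],"turn":[0,0,0]}]' 0.5
python3 -m jog '[{"offset":[0,0,0.1],"turn":[0,0,0]},{"offset":[0,0,0.2],"turn":[0,0,0]},{"offset":[0,0,0.25],"turn":[0,0,0]},{"offset":[0,0,0.25],"turn":[0,0,0]}]'
python3 -m jog '[{"offset":[0,0,0],"turn":[0,0,0]},{"offset":[0,0,0],"turn":[0,0,0]},{"offset":[0,0,0],"turn":[0,0,0]},{"offset":[0,0,0],"turn":[0,0,0]},{"offset":[0,0,0],"turn":[0,0,0]}]' 0
```

```text
time_s: 5.78
ee_pos: [0.5202, 0.255, 0.0506]
orientation: [[-0.992, 0.123, -0.0], [0.123, 0.992, -0.0], [0.0, -0.0, -1.0]]
ft_force: [-0.6, 0.4, 0.7]
finger_gap: 0.497
grasp_force: 0.0
time_s: 6.28
ee_pos: [0.5197, 0.2548, 0.0247]
orientation: [[-0.992, 0.123, -0.002], [0.123, 0.992, -0.001], [0.002, -0.001, -1.0]]
ft_force: [-0.0, -0.6, -0.6]
finger_gap: 0.498
grasp_force: 0.0
time_s: 6.9
ee_pos: [0.5207, 0.2559, 0.0263]
orientation: [[-0.992, 0.123, 0.001], [0.123, 0.992, 0.002], [-0.001, 0.002, -1.0]]
ft_force: [0.3, 4.7, 1.5]
finger_gap: 0.114
grasp_force: 60.5
```

```bash

python3 -m jog '[{"offset":[-0.007,0.091,0],"turn":[0,0,0.2]},{"offset":[-0.028,0.179,0],"turn":[0,0,0.4]},{"offset":[-0.063,0.263,0],"turn":[0,0,0.6]},{"offset":[-0.111,0.341,0],"turn":[0,0,0.8]},{"offset":[-0.17,0.41,0],"turn":[0,0,1]},{"offset":[-0.17,0.41,0],"turn":[0,0,1]}]' 
python3 -m jog '[{"offset":[-0.007,0.091,0],"turn":[0,0,0.2]},{"offset":[-0.028,0.179,0],"turn":[0,0,0.4]},{"offset":[-0.063,0.263,0],"turn":[0,0,0.6]},{"offset":[-0.111,0.341,0],"turn":[0,0,0.8]},{"offset":[-0.123,0.357,0],"turn":[0,0,0.84]},{"offset":[-0.123,0.357,0],"turn":[0,0,0.84]}]' 
```

```text
time_s: 7.65
ee_pos: [0.5421, 0.2946, 0.0263]
orientation: [[-0.613, 0.79, -0.001], [0.79, 0.613, 0.001], [0.002, 0.0, -1.0]]
ft_force: [-2.8, 3.9, 4.3]
finger_gap: 0.12
grasp_force: 60.8
time_s: 8.4
ee_pos: [0.5769, 0.3067, 0.0263]
orientation: [[-0.001, 1.0, -0.003], [1.0, 0.001, 0.001], [0.001, -0.003, -1.0]]
ft_force: [-4.9, 4.4, 5.0]
finger_gap: 0.117
grasp_force: 60.9
```

```bash

python3 -m jog '[{"offset":[0,0.025,0],"turn":[0,0,0.05]},{"offset":[0,0.025,0],"turn":[0,0,0.05]},{"offset":[0,0.025,0],"turn":[0,0,0.05]}]' 
python3 -m jog '[{"offset":[0,-0.01,0],"turn":[0,0,-0.03]},{"offset":[0,-0.01,0],"turn":[0,0,-0.03]},{"offset":[0,-0.01,0],"turn":[0,0,-0.03]}]' 0.6
python3 -m jog '[{"offset":[0,0,-0.5],"turn":[0,0,0]},{"offset":[0,0,-1],"turn":[0,0,0]},{"offset":[0,0,-1],"turn":[0,0,0]}]' 1
python3 -m jog '[{"offset":[-0.4,-0.4,-0.6],"turn":[0,0,-0.2]},{"offset":[-0.4,-0.8,-0.6],"turn":[0,0,-0.4]},{"offset":[-0.4,-0.8,-0.6],"turn":[0,0,-0.6]},{"offset":[-0.4,-0.8,-0.6],"turn":[0,0,-0.8]},{"offset":[-0.4,-0.8,-0.6],"turn":[0,0,-1]},{"offset":[-0.4,-0.8,-0.6],"turn":[0,0,-1]}]'
python3 -m jog '[{"offset":[0,0,0],"turn":[0,0,-0.23]},{"offset":[0,0,0],"turn":[0,0,-0.46]},{"offset":[0,0,0],"turn":[0,0,-0.7]},{"offset":[0,0,0],"turn":[0,0,-0.9]},{"offset":[0,0,0],"turn":[0,0,-1]},{"offset":[0,0,0],"turn":[0,0,-1]}]'
python3 - <<'E'
from h import *
s=env.observe();im=env.grab_frame('wrist')[:,:,::-1];cv2.imwrite('pics/w5.png',im);print(s['ee_pos'],s['orientation'].round(4))
# lever angle from top and cups by scene/top
E
```

```text
time_s: 8.78
ee_pos: [0.5769, 0.3066, 0.0262]
orientation: [[0.033, 0.999, -0.008], [0.999, -0.033, -0.001], [-0.001, -0.008, -1.0]]
ft_force: [-10.5, 4.5, 7.9]
finger_gap: 0.125
grasp_force: 62.5
time_s: 9.15
ee_pos: [0.5798, 0.3052, 0.0255]
orientation: [[0.014, 1.0, 0.0], [1.0, -0.014, -0.001], [-0.001, 0.0, -1.0]]
ft_force: [-0.1, -0.6, -0.4]
finger_gap: 0.6
grasp_force: 0.0
time_s: 9.52
ee_pos: [0.5835, 0.3068, 0.1322]
orientation: [[0.014, 1.0, 0.011], [1.0, -0.014, 0.003], [0.004, 0.011, -1.0]]
ft_force: [0.1, 0.1, -0.0]
finger_gap: 1.001
grasp_force: 0.0
time_s: 10.28
ee_pos: [0.4986, 0.2665, 0.1845]
orientation: [[-0.696, 0.718, -0.002], [0.718, 0.696, -0.001], [0.001, -0.002, -1.0]]
ft_force: [0.2, -0.3, 0.4]
finger_gap: 1.001
grasp_force: 0.0
time_s: 11.02
ee_pos: [0.4988, 0.2667, 0.185]
orientation: [[-1.0, 0.017, -0.001], [0.017, 1.0, -0.001], [0.001, -0.001, -1.0]]
ft_force: [-1.1, 0.6, -0.8]
finger_gap: 0.999
grasp_force: 0.0
[0.49879294 0.26673798 0.18500283] [[-9.999e-01  1.680e-02 -1.000e-03]
 [ 1.680e-02  9.999e-01 -5.000e-04]
 [ 1.000e-03 -5.000e-04 -1.000e+00]]
```

View pics/w5.png

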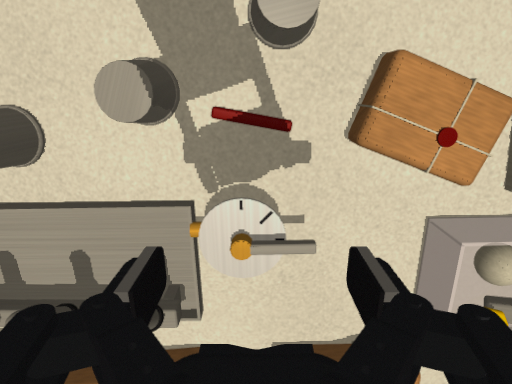

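The lever now lies along the row at (241,249)→(315,247), so the cock is fully open. Cup2's top is at (124,91), which I'll use to check the calibration. The real finger tips also sit about 35 mm behind the reported TCP, so I'll allow for that.

```bash

python3 - <<'E'
from h import *
for z in (.068,.04): print(onz('wrist',(124,91),z))
print(delta([.418,.1485,.145]))
E
```

```text
[0.41993819 0.14862793 0.068     ]
[0.41964777 0.13732475 0.04      ]
[ 0.788 -1.196  0.402]
```

```bash

python3 -m jog '[{"offset":[0.3,-0.5,0],"turn":[0,0,0.02]},{"offset":[0.7,-1,0.2],"turn":[0,0,0.02]},{"offset":[0.7,-1,0.4],"turn":[0,0,0.02]},{"offset":[0.7,-1,0.4],"turn":[0,0,0.02]}]' 1
python3 -m jog '[{"offset":[0.08,-0.19,0],"turn":[0,0,0]},{"offset":[0.08,-0.19,0.5],"turn":[0,0,0]},{"offset":[0.08,-0.19,1],"turn":[0,0,0]},{"offset":[0.08,-0.19,1],"turn":[0,0,0]},{"offset":[0.08,-0.19,1],"turn":[0,0,0]}]'
python3 -c "
from h import *
print(delta([.419,.1485,-.012]),env.observe()['ee_pos'])"
```

```text
time_s: 11.58
ee_pos: [0.426, 0.1673, 0.1441]
orientation: [[-0.999, 0.032, -0.004], [0.032, 0.999, -0.001], [0.004, -0.001, -1.0]]
ft_force: [0.0, -0.5, 0.6]
finger_gap: 1.0
grasp_force: 0.0
time_s: 12.2
ee_pos: [0.4212, 0.1497, 0.0479]
orientation: [[-1.0, 0.029, 0.003], [0.029, 1.0, 0.0], [-0.003, 0.001, -1.0]]
ft_force: [0.1, -0.5, 0.4]
finger_gap: 0.999
grasp_force: 0.0
[ 0.023 -0.013  0.599] [0.4211688  0.14971883 0.047869  ]
```

```bash

python3 -m jog '[{"offset":[0.02,-0.01,0.2],"turn":[0,0,-0.037]},{"offset":[0.02,-0.01,0.4],"turn":[0,0,-0.037]},{"offset":[0.02,-0.01,0.58],"turn":[0,0,-0.037]},{"offset":[0.02,-0.01,0.58],"turn":[0,0,-0.037]}]' 1
python3 -m jog '[{"offset":[0,0,0],"turn":[0,0,0]},{"offset":[0,0,0],"turn":[0,0,0]},{"offset":[0,0,0],"turn":[0,0,0]},{"offset":[0,0,0],"turn":[0,0,0]}]' 0
python3 -m jog '[{"offset":[0,0,-0.3],"turn":[0,0,0]},{"offset":[0,0,-0.8],"turn":[0,0,0]},{"offset":[0,0,-1],"turn":[0,0,0]},{"offset":[0,0,-1],"turn":[0,0,0]}]' 
python3 -c "
from h import *
im=env.grab_frame('wrist')[:,:,::-1];s=env.grab_frame('scene')[:,:,::-1]
c=np.zeros((384,800,3),np.uint8);c[:288,:384]=cv2.resize(im,(384,288));c[:360,384:]=cv2.resize(s[80:230,220:390],(416,367))[:360];cv2.imwrite('pics/w6.png',c)"
```

```text
time_s: 12.7
ee_pos: [0.4185, 0.1486, -0.0108]
orientation: [[-1.0, 0.0, 0.002], [0.0, 1.0, 0.0], [-0.002, 0.0, -1.0]]
ft_force: [0.2, -0.1, 0.5]
finger_gap: 0.999
grasp_force: 0.0
time_s: 13.2
ee_pos: [0.4193, 0.1487, -0.0092]
orientation: [[-1.0, -0.0, 0.004], [-0.0, 1.0, 0.0], [-0.004, 0.0, -1.0]]
ft_force: [-2.9, -0.2, 10.6]
finger_gap: 0.71
grasp_force: 62.2
time_s: 13.7
ee_pos: [0.4191, 0.1486, 0.0905]
orientation: [[-1.0, 0.0, 0.006], [0.0, 1.0, 0.001], [-0.006, 0.001, -1.0]]
ft_force: [0.4, 0.2, -2.6]
finger_gap: 0.701
grasp_force: 65.7
```

View pics/w6.png

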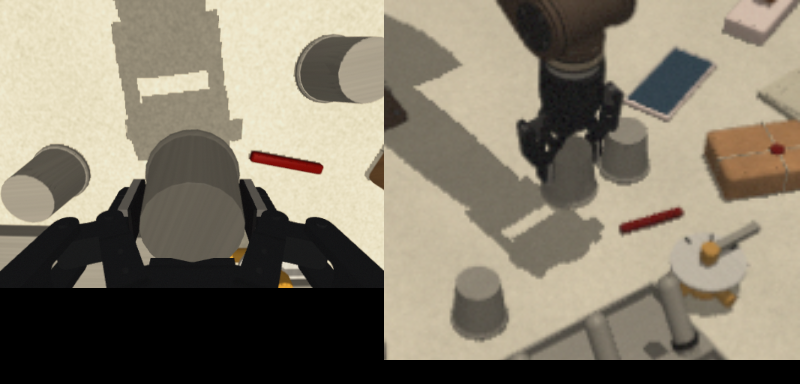

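The cup is held upright. Next I'll carry it to peg 2, tilting 35° on the way.

```bash

python3 -m jog '[{"offset":[-0.1,-0.1,-0.4],"turn":[0,0,0]},{"offset":[-0.4,-0.3,-0.7],"turn":[0,0,0]},{"offset":[-0.7,-0.55,-0.7],"turn":[0,0,0]},{"offset":[-0.7,-0.55,-0.7],"turn":[0,0,0]}]'
python3 -m jog '[{"offset":[-0.2,-0.2,-0.65],"turn":[0,-0.2,0]},{"offset":[-0.4,-0.4,-0.65],"turn":[0,-0.4,0]},{"offset":[-0.71,-0.55,-0.65],"turn":[0,-0.6,0]},{"offset":[-0.71,-0.55,-0.65],"turn":[0,-0.778,0]},{"offset":[-0.71,-0.55,-0.65],"turn":[0,-0.778,0]},{"offset":[-0.71,-0.55,-0.65],"turn":[0,-0.778,0]}]'
python3 -c "
from h import *
s=env.observe();print(s['joint_positions'],delta([.617,.0393,.145]))
im=env.grab_frame('wrist')[:,:,::-1];s=env.grab_frame('scene')[:,:,::-1]
c=np.zeros((384,800,3),np.uint8);c[:288,:384]=cv2.resize(im,(384,288));c[:360,384:]=cv2.resize(s[110:240,230:380],(416,360))[:360];cv2.imwrite('pics/w7.png',c)"
```

```text
time_s: 14.3
ee_pos: [0.4877, 0.0918, 0.1563]
orientation: [[-1.0, 0.003, -0.002], [0.003, 1.0, -0.0], [0.002, -0.0, -1.0]]
ft_force: [-0.8, 0.4, -1.8]
finger_gap: 0.71
grasp_force: 65.7
time_s: 15.05
ee_pos: [0.5579, 0.0387, 0.2224]
orientation: [[-0.82, -0.0, 0.572], [-0.0, 1.0, 0.001], [-0.572, 0.0, -0.82]]
ft_force: [0.6, 0.2, -1.1]
finger_gap: 0.703
grasp_force: 65.7
[-0.15957542 -0.3503663   2.24386131  0.15148668  0.65083744 -1.82303471] [-0.042  0.005  0.973]
```

View pics/w7.png

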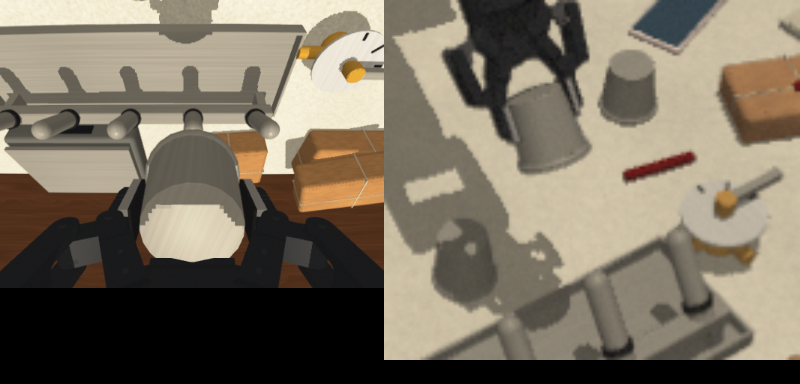

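Peg 2 sits straight ahead of the cup mouth at wrist (193,115) and is aligned. Now I'll slide the cup on.

```bash

python3 -m jog '[{"offset":[-0.04,0,0.4],"turn":[0,0,0]},{"offset":[-0.04,0,0.8],"turn":[0,0,0]},{"offset":[-0.04,0,0.97],"turn":[0,0,0]},{"offset":[-0.04,0,0.97],"turn":[0,0,0]}]'
python3 -m jog '[{"offset":[0,0,0.2],"turn":[0,0,0]},{"offset":[0,0,0.4],"turn":[0,0,0]},{"offset":[0,0,0.6],"turn":[0,0,0]},{"offset":[0,0,0.75],"turn":[0,0,0]},{"offset":[0,0,0.8],"turn":[0,0,0]},{"offset":[0,0,0.8],"turn":[0,0,0]}]'
python3 -m jog '[{"offset":[0,0,0.05],"turn":[0,0,0]},{"offset":[0,0,0.08],"turn":[0,0,0]},{"offset":[0,0,0.08],"turn":[0,0,0]}]'
python3 -c "
from h import *
print(delta([.669,.0393,.071]))"
```

```text
time_s: 15.65
ee_pos: [0.6173, 0.0385, 0.1442]
orientation: [[-0.821, -0.0, 0.571], [-0.0, 1.0, 0.001], [-0.571, 0.001, -0.821]]
ft_force: [-0.3, -1.0, -1.1]
finger_gap: 0.706
grasp_force: 65.7
time_s: 16.4
ee_pos: [0.6634, 0.0383, 0.081]
orientation: [[-0.818, -0.0, 0.575], [-0.0, 1.0, 0.0], [-0.575, -0.0, -0.818]]
ft_force: [-0.4, 0.4, -1.8]
finger_gap: 0.706
grasp_force: 65.7
time_s: 16.77
ee_pos: [0.6675, 0.0382, 0.0745]
orientation: [[-0.819, -0.0, 0.574], [-0.0, 1.0, 0.0], [-0.574, -0.0, -0.819]]
ft_force: [-6.2, -1.0, 5.2]
finger_gap: 0.704
grasp_force: 66.9
[0.008 0.011 0.037]
```

```bash

python3 -m jog '[{"offset":[0,0,0.01],"turn":[0,0,0]},{"offset":[0,0,0.01],"turn":[0,0,0]},{"offset":[0,0,0.01],"turn":[0,0,0]},{"offset":[0,0,0.01],"turn":[0,0,0]}]' 0.88
python3 -m jog '[{"offset":[0,0,-0.2],"turn":[0,0,0]},{"offset":[0,0,-0.5],"turn":[0,0,0]},{"offset":[0,0,-1],"turn":[0,0,0]},{"offset":[0,0,-1],"turn":[0,0,0]}]' 
python3 -m jog '[{"offset":[0,0,-0.5],"turn":[0,0,0]},{"offset":[0,0,-0.7],"turn":[0,0,0]},{"offset":[0,0,-0.7],"turn":[0,0,0]}]' 1
python3 -c "
from h import *
im=env.grab_frame('wrist')[:,:,::-1];cv2.imwrite('pics/w8.png',im)
s=env.grab_frame('top')[:,:,::-1];cv2.imwrite('pics/t8.png',s)
c=np.zeros((384,800,3),np.uint8);c[:288,:384]=cv2.resize(im,(384,288));c[:270,384:]=cv2.resize(s[125:255,150:350],(416,270));cv2.imwrite('pics/c8.png',c)"
```

```text
time_s: 17.27
ee_pos: [0.6681, 0.0382, 0.0727]
orientation: [[-0.819, 0.0, 0.574], [0.0, 1.0, -0.0], [-0.574, -0.0, -0.819]]
ft_force: [0.1, -0.4, -0.1]
finger_gap: 0.884
grasp_force: 0.0
time_s: 17.77
ee_pos: [0.612, 0.0381, 0.1596]
orientation: [[-0.814, 0.0, 0.58], [-0.001, 1.0, -0.001], [-0.58, -0.001, -0.814]]
ft_force: [0.6, -0.3, 0.8]
finger_gap: 0.881
grasp_force: 0.0
time_s: 18.15
ee_pos: [0.571, 0.0381, 0.2129]
orientation: [[-0.818, 0.0, 0.576], [-0.0, 1.0, -0.0], [-0.576, -0.0, -0.818]]
ft_force: [-0.5, -0.4, -0.1]
finger_gap: 1.0
grasp_force: 0.0
```

View pics/c8.png

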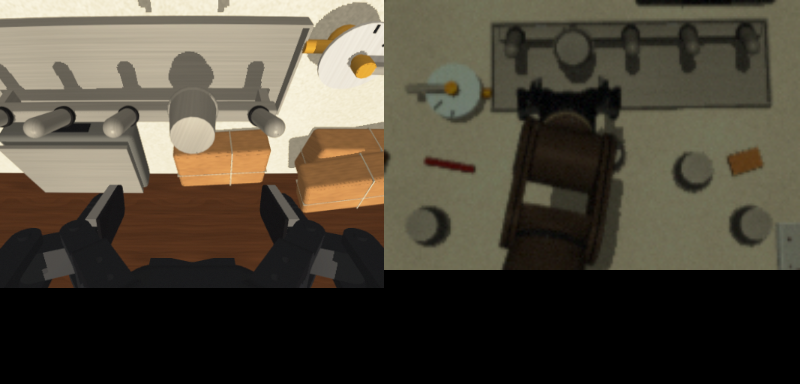

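Cup2 hangs on peg 2. I have one view left, so from here I'll find cups numerically by colour mask, tested first on the saved pictures.

```bash
cat >> h.py <<'E'
def cups(n,im,s=None,roi=None):
    """neutral grey blobs, centre of the bottom disc on z=.068; im BGR"""
    f=im.astype(int);g=cv2.GaussianBlur(im,(3,3),0).astype(float)
    rat=g[:,:,2]/(g[:,:,0]+1)
    return rat
E
python3 - <<'E'
from h import *
t=cv2.imread('pics/top0.png');rat=cups('top',t)
for nm,(u,v) in dict(c1=(168,233),c2=(210,211),c3=(256,197),c4=(300,206),c5=(328,232),sh=(345-15,240),sh1=(176,238),table=(230,230),box=(370,265),tray=(260,160)).items(): print(nm,t[v,u],rat[v,u].round(2))
w=cv2.imread('pics/w5.png');rat=cups('w',w)
for nm,(u,v) in dict(c2top=(120,91),c2side=(160,90),table=(60,60),shadow=(200,50),tray=(60,230)).items(): print(nm,w[v,u],rat[v,u].round(2))
s=cv2.imread('pics/scene0.png');rat=cups('s',s)
for nm,(u,v) in dict(c3top=(258,195),c3side=(258,208),table=(230,230)).items(): print(nm,s[v,u],rat[v,u].round(2))
E
```

```text
c1 [63 77 79] 1.25
c2 [65 81 80] 1.24
c3 [64 81 83] 1.27
c4 [67 81 82] 1.23
c5 [57 73 74] 1.25
sh [41 52 54] 1.29
sh1 [18 23 24] 1.2
table [ 76 101 101] 1.31
box [70 84 82] 1.17
tray [61 77 78] 1.28
c2top [124 142 150] 1.2
c2side [51 59 62] 1.17
table [167 196 209] 1.24
shadow [100 118 126] 1.24
tray [117 136 144] 1.22
c3top [109 124 134] 1.2
c3side [71 80 85] 1.18
table [158 183 196] 1.23
```

```bash
cat >> h.py <<'E'
KN=dict(c1=(.344,.296),c3=(.464,-.013),c4=(.432,-.1665),c5=(.337,-.262),c2=(.419,.1485))
def disc(n,im,xy,s=None,win=45):
    """Hough circle of the 54 mm disc at z=.068 near xy -> list of (x,y,r mm)"""
    c=proj(n,[*xy,.068],s)[0];e=proj(n,[xy[0],xy[1]+.027,.068],s)[0];r=np.linalg.norm(e-c);k=28/r
    w=win*r/27; M=np.array([[k,0,k*(w-c[0])],[0,k,k*(w-c[1])]])
    N=int(2*w*k);g=cv2.warpAffine(cv2.cvtColor(im,cv2.COLOR_BGR2GRAY),M,(N,N),flags=cv2.INTER_CUBIC)
    g=cv2.createCLAHE(3,(2,2)).apply(g)
    h=cv2.HoughCircles(g,cv2.HOUGH_GRADIENT_ALT if 0 else cv2.HOUGH_GRADIENT,1,20,param1=80,param2=10,minRadius=25,maxRadius=31)
    if h is None: return []
    return [(*onz(n,((x)/k+c[0]-w,(y)/k+c[1]-w),.068,s)[:2].round(4),round(q/28*27,1)) for x,y,q in h[0][:3]]
E
python3 - <<'E'
from h import *
for n,f in [('top','top0'),('scene','scene0'),('top','t8')]:
    im=cv2.imread(f'pics/{f}.png')
    for k,v in KN.items(): print(f,k,v,disc(n,im,v))
w=cv2.imread('pics/w5.png');s=dict(ee_pos=np.array([.49879,.26674,.185]),orientation=np.array([[-.9999,.0168,-.001],[.0168,.9999,-.0005],[.001,-.0005,-1]]))
print('w5',disc('wrist',w,KN['c2'],s))
E
```

```text
top0 c1 (0.344, 0.296) [(np.float64(0.3489), np.float64(0.2943), np.float32(28.3)), (np.float64(0.3353), np.float64(0.2777), np.float32(27.2))]
top0 c3 (0.464, -0.013) [(np.float64(0.4642), np.float64(-0.0128), np.float32(26.1))]
top0 c4 (0.432, -0.1665) [(np.float64(0.4321), np.float64(-0.1692), np.float32(28.3))]
top0 c5 (0.337, -0.262) [(np.float64(0.3391), np.float64(-0.2629), np.float32(28.3))]
top0 c2 (0.419, 0.1485) [(np.float64(0.4192), np.float64(0.1496), np.float32(28.3))]
scene0 c1 (0.344, 0.296) [(np.float64(0.3487), np.float64(0.2944), np.float32(28.3))]
scene0 c3 (0.464, -0.013) [(np.float64(0.4607), np.float64(-0.0111), np.float32(28.3))]
scene0 c4 (0.432, -0.1665) [(np.float64(0.4381), np.float64(-0.1656), np.float32(28.3))]
scene0 c5 (0.337, -0.262) [(np.float64(0.3429), np.float64(-0.2617), np.float32(28.3))]
scene0 c2 (0.419, 0.1485) [(np.float64(0.4238), np.float64(0.1429), np.float32(28.3))]
t8 c1 (0.344, 0.296) [(np.float64(0.3442), np.float64(0.2971), np.float32(28.3)), (np.float64(0.3486), np.float64(0.2741), np.float32(26.1))]
t8 c3 (0.464, -0.013) [(np.float64(0.4602), np.float64(-0.0186), np.float32(28.3)), (np.float64(0.4471), np.float64(0.0115), np.float32(25.1))]
t8 c4 (0.432, -0.1665) [(np.float64(0.4351), np.float64(-0.1645), np.float32(28.3))]
t8 c5 (0.337, -0.262) [(np.float64(0.34), np.float64(-0.2629), np.float32(28.3))]
t8 c2 (0.419, 0.1485) [(np.float64(0.4003), np.float64(0.1168), np.float32(29.3))]
w5 [(np.float64(0.4206), np.float64(0.1442), np.float32(29.3)), (np.float64(0.4211), np.float64(0.1645), np.float32(29.3)), (np.float64(0.4187), np.float64(0.1103), np.float32(26.1))]
```

```bash

python3 -m jog '[{"offset":[0.2,-0.1,-0.3],"turn":[0,0.2,0]},{"offset":[0.5,-0.3,-0.3],"turn":[0,0.4,0]},{"offset":[0.8,-0.51,-0.2],"turn":[0,0.6,0]},{"offset":[1,-0.51,-0.1],"turn":[0,0.778,0]},{"offset":[1,-0.51,-0.1],"turn":[0,0.778,0]},{"offset":[1,-0.51,-0.1],"turn":[0,0.778,0]}]' 1
python3 - <<'E'
from h import *
s=env.observe();im=np.ascontiguousarray(env.grab_frame('wrist')[:,:,::-1]);t=np.ascontiguousarray(env.grab_frame('scene')[:,:,::-1]);
print(s['ee_pos'],s['orientation'].round(3),disc('wrist',im,KN['c3'],s),disc('scene',t,KN['c3']),delta([.464,-.013,-.009]))
E
```

```text
time_s: 19.0
ee_pos: [0.4828, -0.0125, 0.162]
orientation: [[-1.0, -0.0, 0.0], [-0.0, 1.0, 0.001], [-0.0, 0.001, -1.0]]
ft_force: [-1.0, -0.4, 0.4]
finger_gap: 0.997
grasp_force: 0.0
[ 0.48277703 -0.01247144  0.16197207] [[-1.    -0.     0.   ]
 [-0.     1.     0.001]
 [-0.     0.001 -1.   ]] [(np.float64(0.4668), np.float64(-0.0161), np.float32(28.3))] [(np.float64(0.4694), np.float64(-0.0176), np.float32(29.3))] [ 0.193 -0.005  1.721]
```

```bash

python3 -m jog '[{"offset":[0.17,-0.02,0.3],"turn":[0,0,0]},{"offset":[0.17,-0.02,0.7],"turn":[0,0,0]},{"offset":[0.17,-0.02,0.95],"turn":[0,0,0]},{"offset":[0.17,-0.02,0.95],"turn":[0,0,0]}]'
python3 -m jog '[{"offset":[0,0,0.3],"turn":[0,0,0]},{"offset":[0,0,0.6],"turn":[0,0,0]},{"offset":[0,0,0.76],"turn":[0,0,0]},{"offset":[0,0,0.76],"turn":[0,0,0]}]'
python3 -m jog '[{"offset":[0,0,0],"turn":[0,0,0]},{"offset":[0,0,0],"turn":[0,0,0]},{"offset":[0,0,0],"turn":[0,0,0]},{"offset":[0,0,0],"turn":[0,0,0]}]' 0
python3 -m jog '[{"offset":[0,0,-0.3],"turn":[0,0,0]},{"offset":[0,0,-0.8],"turn":[0,0,0]},{"offset":[0,0,-1],"turn":[0,0,0]},{"offset":[0,0,-1],"turn":[0,0,0]}]' 
python3 -c "
from h import *
print(delta([.56,-.0604,.226]))"
```

```text
time_s: 19.6
ee_pos: [0.4642, -0.0142, 0.0666]
orientation: [[-1.0, -0.0, -0.002], [-0.0, 1.0, 0.001], [0.002, 0.001, -1.0]]
ft_force: [0.6, -0.4, 0.1]
finger_gap: 1.002
grasp_force: 0.0
time_s: 20.1
ee_pos: [0.4658, -0.0147, -0.0081]
orientation: [[-1.0, 0.0, -0.0], [0.0, 1.0, 0.0], [0.0, 0.0, -1.0]]
ft_force: [0.0, 0.3, -0.8]
finger_gap: 1.002
grasp_force: 0.0
time_s: 20.6
ee_pos: [0.4676, -0.0156, -0.0057]
orientation: [[-1.0, -0.0, 0.003], [-0.0, 1.0, -0.002], [-0.003, -0.002, -1.0]]
ft_force: [-2.7, -1.0, 7.6]
finger_gap: 0.71
grasp_force: 63.1
time_s: 21.1
ee_pos: [0.4678, -0.0152, 0.0945]
orientation: [[-1.0, -0.0, 0.006], [-0.0, 1.0, -0.002], [-0.006, -0.002, -1.0]]
ft_force: [-0.4, -0.1, -1.0]
finger_gap: 0.708
grasp_force: 65.7
[-0.93  -0.454 -1.309]
```

```bash

python3 -m jog '[{"offset":[0,0,-0.4],"turn":[0,0,0]},{"offset":[-0.2,-0.1,-0.7],"turn":[0,0,0]},{"offset":[-0.4,-0.2,-0.7],"turn":[0,0,0]}]'
python3 -m jog '[{"offset":[-0.1,-0.1,-0.5],"turn":[0,-0.2,0]},{"offset":[-0.3,-0.2,-0.61],"turn":[0,-0.4,0]},{"offset":[-0.53,-0.255,-0.61],"turn":[0,-0.6,0]},{"offset":[-0.53,-0.255,-0.61],"turn":[0,-0.778,0]},{"offset":[-0.53,-0.255,-0.61],"turn":[0,-0.778,0]},{"offset":[-0.53,-0.255,-0.61],"turn":[0,-0.778,0]}]'
python3 -c "
from h import *
print(delta([.617,-.0604,.145]))"
```

```text
time_s: 21.48
ee_pos: [0.5076, -0.0353, 0.1637]
orientation: [[-1.0, -0.0, 0.004], [-0.0, 1.0, -0.001], [-0.004, -0.001, -1.0]]
ft_force: [0.2, -0.3, -0.8]
finger_gap: 0.707
grasp_force: 65.7
time_s: 22.22
ee_pos: [0.5591, -0.0604, 0.2228]
orientation: [[-0.82, 0.0, 0.572], [0.0, 1.0, -0.0], [-0.572, -0.0, -0.82]]
ft_force: [0.5, -0.1, -1.2]
finger_gap: 0.709
grasp_force: 65.7
[-0.03  0.    0.97]
```

```bash

python3 -m jog '[{"offset":[-0.03,0,0.4],"turn":[0,0,0]},{"offset":[-0.03,0,0.8],"turn":[0,0,0]},{"offset":[-0.03,0,0.97],"turn":[0,0,0]},{"offset":[-0.03,0,0.97],"turn":[0,0,0]}]'
python3 -m jog '[{"offset":[0,0,0.25],"turn":[0,0,0]},{"offset":[0,0,0.5],"turn":[0,0,0]},{"offset":[0,0,0.7],"turn":[0,0,0]},{"offset":[0,0,0.78],"turn":[0,0,0]},{"offset":[0,0,0.78],"turn":[0,0,0]}]'
python3 -m jog '[{"offset":[0,0,0.03],"turn":[0,0,0]},{"offset":[0,0,0.06],"turn":[0,0,0]},{"offset":[0,0,0.06],"turn":[0,0,0]}]'
```

```text
time_s: 22.72
ee_pos: [0.6177, -0.0599, 0.1439]
orientation: [[-0.821, -0.001, 0.571], [-0.0, 1.0, 0.001], [-0.571, 0.001, -0.821]]
ft_force: [-0.0, -0.6, 0.2]
finger_gap: 0.712
grasp_force: 65.7
time_s: 23.35
ee_pos: [0.6623, -0.0603, 0.0819]
orientation: [[-0.819, -0.0, 0.574], [-0.0, 1.0, 0.0], [-0.574, -0.0, -0.819]]
ft_force: [-0.4, 0.1, -1.9]
finger_gap: 0.707
grasp_force: 65.7
time_s: 23.72
ee_pos: [0.6655, -0.0604, 0.0773]
orientation: [[-0.818, -0.0, 0.575], [-0.0, 1.0, -0.0], [-0.575, -0.0, -0.818]]
ft_force: [-3.2, -0.4, 3.6]
finger_gap: 0.705
grasp_force: 66.4
```

```bash

python3 -m jog '[{"offset":[0,0,0.01],"turn":[0,0,0]},{"offset":[0,0,0.01],"turn":[0,0,0]},{"offset":[0,0,0.01],"turn":[0,0,0]},{"offset":[0,0,0.01],"turn":[0,0,0]}]' 0.88
python3 -m jog '[{"offset":[0,0,-0.2],"turn":[0,0,0]},{"offset":[0,0,-0.5],"turn":[0,0,0]},{"offset":[0,0,-1],"turn":[0,0,0]},{"offset":[0,0,-1],"turn":[0,0,0]}]' 
python3 -m jog '[{"offset":[0,0,-0.5],"turn":[0,0,0]},{"offset":[0,0,-0.7],"turn":[0,0,0]},{"offset":[0,0,-0.7],"turn":[0,0,0]}]' 1
python3 -m jog '[{"offset":[0.2,-0.2,-0.3],"turn":[0,0.2,0]},{"offset":[0.5,-0.5,-0.3],"turn":[0,0.4,0]},{"offset":[0.8,-0.8,-0.3],"turn":[0,0.6,0]},{"offset":[1,-1,-0.2],"turn":[0,0.778,0]},{"offset":[1,-1,-0.2],"turn":[0,0.778,0]},{"offset":[1,-1,-0.2],"turn":[0,0.778,0]}]'
python3 - <<'E'
from h import *
s=env.observe();im=np.ascontiguousarray(env.grab_frame('wrist')[:,:,::-1]);t=np.ascontiguousarray(env.grab_frame('scene')[:,:,::-1]);
print(s['ee_pos'],s['orientation'].round(3),disc('wrist',im,KN['c4'],s),disc('scene',t,KN['c4']),delta([.433,-.1665,-.006]))
cv2.imwrite('pics/w9.png',im);cv2.imwrite('pics/t9.png',env.grab_frame('top')[:,:,::-1])
E
```

```text
time_s: 24.22
ee_pos: [0.6657, -0.0603, 0.0754]
orientation: [[-0.819, 0.0, 0.574], [0.0, 1.0, -0.0], [-0.574, -0.0, -0.819]]
ft_force: [0.7, 0.6, -0.1]
finger_gap: 0.883
grasp_force: 0.0
time_s: 24.72
ee_pos: [0.6096, -0.061, 0.1622]
orientation: [[-0.815, 0.001, 0.58], [-0.001, 1.0, -0.003], [-0.58, -0.003, -0.815]]
ft_force: [0.4, 0.1, -0.3]
finger_gap: 0.88
grasp_force: 0.0
time_s: 25.1
ee_pos: [0.5686, -0.0605, 0.2156]
orientation: [[-0.818, 0.0, 0.575], [-0.0, 1.0, -0.001], [-0.575, -0.001, -0.818]]
ft_force: [0.4, -0.4, -0.3]
finger_gap: 1.002
grasp_force: 0.0
time_s: 25.85
ee_pos: [0.4747, -0.1595, 0.1724]
orientation: [[-1.0, -0.0, -0.001], [-0.0, 1.0, 0.002], [0.001, 0.002, -1.0]]
ft_force: [0.1, -1.1, -0.3]
finger_gap: 1.002
grasp_force: 0.0
[ 0.47470092 -0.15950325  0.17236244] [[-1.    -0.    -0.001]
 [-0.     1.     0.002]
 [ 0.001  0.002 -1.   ]] [(np.float64(0.4252), np.float64(-0.1666), np.float32(29.3))] [(np.float64(0.4392), np.float64(-0.1662), np.float32(28.3))] [ 0.421 -0.069  1.797]
```

```bash

python3 -m jog '[{"offset":[0.42,-0.07,0.3],"turn":[0,0,0]},{"offset":[0.42,-0.07,0.7],"turn":[0,0,0]},{"offset":[0.42,-0.07,0.95],"turn":[0,0,0]},{"offset":[0.42,-0.07,0.95],"turn":[0,0,0]}]'
python3 -m jog '[{"offset":[0,0,0.3],"turn":[0,0,0]},{"offset":[0,0,0.6],"turn":[0,0,0]},{"offset":[0,0,0.85],"turn":[0,0,0]},{"offset":[0,0,0.85],"turn":[0,0,0]}]'
python3 -m jog '[{"offset":[0,0,0],"turn":[0,0,0]},{"offset":[0,0,0],"turn":[0,0,0]},{"offset":[0,0,0],"turn":[0,0,0]},{"offset":[0,0,0],"turn":[0,0,0]}]' 0
python3 -m jog '[{"offset":[0,0,-0.3],"turn":[0,0,0]},{"offset":[0,0,-0.8],"turn":[0,0,0]},{"offset":[0,0,-1],"turn":[0,0,0]},{"offset":[0,0,-1],"turn":[0,0,0]}]' 
python3 -c "
from h import *
print(delta([.56,-.16,.226]))"
```

```text
time_s: 26.5
ee_pos: [0.4314, -0.166, 0.0774]
orientation: [[-1.0, -0.0, -0.002], [-0.0, 1.0, 0.002], [0.002, 0.002, -1.0]]
ft_force: [-0.1, -0.4, 0.9]
finger_gap: 0.999
grasp_force: 0.0
time_s: 27.0
ee_pos: [0.4326, -0.1668, -0.0063]
orientation: [[-1.0, -0.0, -0.001], [-0.0, 1.0, 0.001], [0.001, 0.001, -1.0]]
ft_force: [-0.6, 0.5, 0.4]
finger_gap: 1.001
grasp_force: 0.0
time_s: 27.5
ee_pos: [0.4348, -0.1687, -0.0032]
orientation: [[-1.0, -0.001, 0.004], [-0.001, 1.0, -0.003], [-0.004, -0.003, -1.0]]
ft_force: [-1.8, 0.0, 7.2]
finger_gap: 0.705
grasp_force: 63.2
time_s: 28.0
ee_pos: [0.4346, -0.1684, 0.0968]
orientation: [[-1.0, -0.0, 0.006], [-0.0, 1.0, -0.004], [-0.006, -0.004, -1.0]]
ft_force: [-0.7, 0.0, -2.2]
finger_gap: 0.705
grasp_force: 65.9
[-1.261  0.079 -1.285]
```

```bash

python3 -m jog '[{"offset":[0,0,-0.4],"turn":[0,0,0]},{"offset":[-0.3,0.04,-0.7],"turn":[0,0,0]},{"offset":[-0.6,0.04,-0.7],"turn":[0,0,0]},{"offset":[-0.6,0.04,-0.7],"turn":[0,0,0]}]'
python3 -m jog '[{"offset":[-0.1,0.04,-0.5],"turn":[0,-0.2,0]},{"offset":[-0.3,0.04,-0.59],"turn":[0,-0.4,0]},{"offset":[-0.66,0.04,-0.59],"turn":[0,-0.6,0]},{"offset":[-0.66,0.04,-0.59],"turn":[0,-0.778,0]},{"offset":[-0.66,0.04,-0.59],"turn":[0,-0.778,0]},{"offset":[-0.66,0.04,-0.59],"turn":[0,-0.778,0]}]'
python3 -c "
from h import *
print(delta([.617,-.16,.145]))"
```

```text
time_s: 28.5
ee_pos: [0.4934, -0.163, 0.1627]
orientation: [[-1.0, -0.001, -0.001], [-0.001, 1.0, 0.001], [0.001, 0.001, -1.0]]
ft_force: [-0.4, 0.4, -2.0]
finger_gap: 0.703
grasp_force: 65.9
time_s: 29.25
ee_pos: [0.5585, -0.1594, 0.2225]
orientation: [[-0.82, 0.0, 0.572], [0.0, 1.0, -0.0], [-0.572, 0.0, -0.82]]
ft_force: [-0.3, -0.5, -1.7]
finger_gap: 0.703
grasp_force: 66.0
[-0.037 -0.006  0.97 ]
```

```bash

python3 -m jog '[{"offset":[-0.035,-0.005,0.4],"turn":[0,0,0]},{"offset":[-0.035,-0.005,0.8],"turn":[0,0,0]},{"offset":[-0.035,-0.005,0.97],"turn":[0,0,0]},{"offset":[-0.035,-0.005,0.97],"turn":[0,0,0]}]'
python3 -m jog '[{"offset":[0,0,0.25],"turn":[0,0,0]},{"offset":[0,0,0.5],"turn":[0,0,0]},{"offset":[0,0,0.7],"turn":[0,0,0]},{"offset":[0,0,0.76],"turn":[0,0,0]},{"offset":[0,0,0.76],"turn":[0,0,0]}]'
python3 -m jog '[{"offset":[0,0,0.03],"turn":[0,0,0]},{"offset":[0,0,0.06],"turn":[0,0,0]},{"offset":[0,0,0.06],"turn":[0,0,0]}]'
```

```text
time_s: 29.75
ee_pos: [0.6179, -0.1593, 0.1441]
orientation: [[-0.821, -0.001, 0.571], [-0.0, 1.0, 0.002], [-0.571, 0.001, -0.821]]
ft_force: [-0.4, -0.3, -1.8]
finger_gap: 0.704
grasp_force: 66.0
time_s: 30.38
ee_pos: [0.6614, -0.16, 0.0839]
orientation: [[-0.819, -0.0, 0.574], [-0.0, 1.0, -0.0], [-0.574, -0.001, -0.819]]
ft_force: [-0.1, 0.7, -1.5]
finger_gap: 0.704
grasp_force: 66.0
time_s: 30.75
ee_pos: [0.6646, -0.1601, 0.0794]
orientation: [[-0.818, -0.0, 0.575], [-0.001, 1.0, -0.0], [-0.575, -0.001, -0.818]]
ft_force: [-5.6, 0.4, 4.0]
finger_gap: 0.706
grasp_force: 67.1
```

```bash

python3 -m jog '[{"offset":[0,0,0.01],"turn":[0,0,0]},{"offset":[0,0,0.01],"turn":[0,0,0]},{"offset":[0,0,0.01],"turn":[0,0,0]},{"offset":[0,0,0.01],"turn":[0,0,0]}]' 0.88
python3 -m jog '[{"offset":[0,0,-0.2],"turn":[0,0,0]},{"offset":[0,0,-0.5],"turn":[0,0,0]},{"offset":[0,0,-1],"turn":[0,0,0]},{"offset":[0,0,-1],"turn":[0,0,0]}]' 
python3 -m jog '[{"offset":[0,0,-0.5],"turn":[0,0,0]},{"offset":[0,0,-0.7],"turn":[0,0,0]},{"offset":[0,0,-0.7],"turn":[0,0,0]}]' 1
python3 -m jog '[{"offset":[0.2,-0.2,-0.3],"turn":[0,0.2,0]},{"offset":[0.5,-0.5,-0.3],"turn":[0,0.4,0]},{"offset":[0.8,-0.8,-0.3],"turn":[0,0.6,0]},{"offset":[1,-1,-0.3],"turn":[0,0.778,0]},{"offset":[1,-1,-0.3],"turn":[0,0.778,0]},{"offset":[1,-1,-0.3],"turn":[0,0.778,0]}]'
python3 -m jog '[{"offset":[0.4,0,0],"turn":[0,0,0]},{"offset":[0.9,0,0],"turn":[0,0,0]},{"offset":[0.9,0,0],"turn":[0,0,0]},{"offset":[0.9,0,0],"turn":[0,0,0]}]'
python3 - <<'E'
from h import *
s=env.observe();im=np.ascontiguousarray(env.grab_frame('wrist')[:,:,::-1]);t=np.ascontiguousarray(env.grab_frame('scene')[:,:,::-1]);
print(s['ee_pos'],s['orientation'].round(3),disc('wrist',im,KN['c5'],s),disc('scene',t,KN['c5']),delta([.338,-.262,-.004]))
cv2.imwrite('pics/w10.png',im);cv2.imwrite('pics/s10.png',t)
E
```

```text
time_s: 31.25
ee_pos: [0.665, -0.1598, 0.0773]
orientation: [[-0.819, 0.0, 0.574], [0.0, 1.0, -0.0], [-0.574, -0.0, -0.819]]
ft_force: [-0.5, 0.2, -0.1]
finger_gap: 0.878
grasp_force: 0.0
time_s: 31.75
ee_pos: [0.6086, -0.161, 0.1639]
orientation: [[-0.815, 0.001, 0.579], [-0.002, 1.0, -0.004], [-0.579, -0.004, -0.815]]
ft_force: [0.9, -0.0, -0.3]
finger_gap: 0.879
grasp_force: 0.0
time_s: 32.12
ee_pos: [0.5678, -0.1602, 0.2174]
orientation: [[-0.818, 0.001, 0.575], [-0.0, 1.0, -0.001], [-0.575, -0.001, -0.818]]
ft_force: [0.1, -0.4, -0.3]
finger_gap: 0.997
grasp_force: 0.0
time_s: 32.88
ee_pos: [0.4684, -0.2587, 0.1823]
orientation: [[-1.0, -0.001, -0.0], [-0.001, 1.0, 0.002], [0.0, 0.002, -1.0]]
ft_force: [-0.6, 0.4, -0.0]
finger_gap: 1.002
grasp_force: 0.0
time_s: 33.38
ee_pos: [0.3789, -0.2595, 0.1843]
orientation: [[-1.0, -0.0, 0.003], [-0.0, 1.0, -0.001], [-0.003, -0.001, -1.0]]
ft_force: [0.1, -0.8, -1.0]
finger_gap: 1.0
grasp_force: 0.0
[ 0.37885912 -0.25951504  0.18434523] [[-1.    -0.     0.003]
 [-0.     1.    -0.001]
 [-0.003 -0.001 -1.   ]] [(np.float64(0.3292), np.float64(-0.2641), np.float32(29.3))] [(np.float64(0.3441), np.float64(-0.2644), np.float32(29.3))] [ 0.415 -0.021  1.882]
```

```bash

python3 -m jog '[{"offset":[0.41,-0.03,0.3],"turn":[0,0,0]},{"offset":[0.41,-0.03,0.7],"turn":[0,0,0]},{"offset":[0.41,-0.03,0.95],"turn":[0,0,0]},{"offset":[0.41,-0.03,0.95],"turn":[0,0,0]}]'
python3 -m jog '[{"offset":[0,0,0.3],"turn":[0,0,0]},{"offset":[0,0,0.6],"turn":[0,0,0]},{"offset":[0,0,0.91],"turn":[0,0,0]},{"offset":[0,0,0.91],"turn":[0,0,0]}]'
python3 -c "
from h import *
print(delta([.338,-.2625,-.003]))"
```

```text
time_s: 33.98
ee_pos: [0.3368, -0.2614, 0.0868]
orientation: [[-1.0, -0.001, -0.003], [-0.001, 1.0, 0.004], [0.003, 0.004, -1.0]]
ft_force: [0.3, -0.9, -0.8]
finger_gap: 1.0
grasp_force: 0.0
time_s: 34.48
ee_pos: [0.3371, -0.262, -0.003]
orientation: [[-1.0, -0.001, -0.002], [-0.001, 1.0, 0.003], [0.002, 0.003, -1.0]]
ft_force: [0.4, 0.1, -0.4]
finger_gap: 0.996
grasp_force: 0.0
[-0.009 -0.005 -0.   ]
```

```bash

python3 -m jog '[{"offset":[0,0,0],"turn":[0,0,0]},{"offset":[0,0,0],"turn":[0,0,0]},{"offset":[0,0,0],"turn":[0,0,0]},{"offset":[0,0,0],"turn":[0,0,0]}]' 0
python3 -m jog '[{"offset":[0,0,-0.3],"turn":[0,0,0]},{"offset":[0,0,-0.8],"turn":[0,0,0]},{"offset":[0,0,-1],"turn":[0,0,0]},{"offset":[0,0,-1],"turn":[0,0,0]}]' 
python3 -m jog '[{"offset":[-0.2,0,-0.4],"turn":[0,0,0]},{"offset":[-0.6,0,-0.7],"turn":[0,0,0]},{"offset":[-1,0,-0.7],"turn":[0,0,0]},{"offset":[-1,0,-0.7],"turn":[0,0,0]}]'
python3 -m jog '[{"offset":[-0.2,0,-0.5],"turn":[0,-0.2,0]},{"offset":[-0.5,0,-0.59],"turn":[0,-0.4,0]},{"offset":[-1,0.02,-0.59],"turn":[0,-0.6,0]},{"offset":[-1,0.02,-0.59],"turn":[0,-0.778,0]},{"offset":[-1,0.02,-0.59],"turn":[0,-0.778,0]},{"offset":[-1,0.02,-0.59],"turn":[0,-0.778,0]}]'
python3 -c "
from h import *
print(delta([.617,-.2595,.145]))"
```

```text
time_s: 34.98
ee_pos: [0.3389, -0.2647, 0.0007]
orientation: [[-1.0, -0.0, 0.003], [-0.0, 1.0, -0.004], [-0.003, -0.004, -1.0]]
ft_force: [-1.1, 0.6, 5.9]
finger_gap: 0.7
grasp_force: 63.1
time_s: 35.48
ee_pos: [0.3388, -0.2645, 0.101]
orientation: [[-1.0, -0.0, 0.005], [-0.0, 1.0, -0.006], [-0.005, -0.006, -1.0]]
ft_force: [-0.0, -0.5, -0.3]
finger_gap: 0.698
grasp_force: 65.4
time_s: 35.98
ee_pos: [0.4386, -0.2623, 0.1668]
orientation: [[-1.0, -0.002, -0.001], [-0.002, 1.0, 0.001], [0.001, 0.001, -1.0]]
ft_force: [-0.9, 0.7, -1.9]
finger_gap: 0.7
grasp_force: 65.4
time_s: 36.72
ee_pos: [0.5368, -0.261, 0.2265]
orientation: [[-0.82, 0.001, 0.572], [0.001, 1.0, -0.0], [-0.572, 0.0, -0.82]]
ft_force: [0.3, 0.6, -0.5]
finger_gap: 0.701
grasp_force: 65.4
[-0.191  0.015  1.127]
```

```bash

python3 -m jog '[{"offset":[-0.19,0.015,0.13],"turn":[0,0,0]},{"offset":[-0.19,0.015,0.4],"turn":[0,0,0]},{"offset":[-0.19,0.015,0.8],"turn":[0,0,0]},{"offset":[-0.19,0.015,1],"turn":[0,0,0]},{"offset":[-0.19,0.015,1],"turn":[0,0,0]}]'
python3 -m jog '[{"offset":[0,0,0.25],"turn":[0,0,0]},{"offset":[0,0,0.5],"turn":[0,0,0]},{"offset":[0,0,0.7],"turn":[0,0,0]},{"offset":[0,0,0.85],"turn":[0,0,0]},{"offset":[0,0,0.85],"turn":[0,0,0]}]'
python3 -m jog '[{"offset":[0,0,0.03],"turn":[0,0,0]},{"offset":[0,0,0.05],"turn":[0,0,0]},{"offset":[0,0,0.05],"turn":[0,0,0]}]'
```

```text
time_s: 37.35
ee_pos: [0.6105, -0.2586, 0.1543]
orientation: [[-0.821, -0.001, 0.572], [-0.0, 1.0, 0.002], [-0.572, 0.002, -0.821]]
ft_force: [-0.4, -0.5, -1.6]
finger_gap: 0.698
grasp_force: 65.4
time_s: 37.98
ee_pos: [0.6592, -0.2592, 0.0859]
orientation: [[-0.819, -0.0, 0.573], [-0.0, 1.0, 0.001], [-0.573, 0.0, -0.819]]
ft_force: [-0.3, -0.3, -0.9]
finger_gap: 0.698
grasp_force: 65.4
time_s: 38.35
ee_pos: [0.6621, -0.2596, 0.0827]
orientation: [[-0.818, 0.0, 0.575], [-0.0, 1.0, -0.001], [-0.575, -0.001, -0.818]]
ft_force: [-0.6, -0.1, -1.0]
finger_gap: 0.699
grasp_force: 65.5
```

```bash

python3 -m jog '[{"offset":[0,0,0.02],"turn":[0,0,0]},{"offset":[0,0,0.04],"turn":[0,0,0]},{"offset":[0,0,0.04],"turn":[0,0,0]}]'
```

```text
time_s: 38.72
ee_pos: [0.6629, -0.2595, 0.0822]
orientation: [[-0.819, -0.004, 0.574], [-0.003, 1.0, 0.002], [-0.574, -0.0, -0.819]]
ft_force: [-29.4, 4.8, 23.3]
finger_gap: 0.699
grasp_force: 70.1
```

```bash

python3 -m jog '[{"offset":[0,0,-0.03],"turn":[0,0,0]},{"offset":[0,0,-0.03],"turn":[0,0,0]},{"offset":[0,0,-0.03],"turn":[0,0,0]},{"offset":[0,0,-0.03],"turn":[0,0,0]}]' 0.88
python3 -m jog '[{"offset":[0,0,-0.2],"turn":[0,0,0]},{"offset":[0,0,-0.5],"turn":[0,0,0]},{"offset":[0,0,-1],"turn":[0,0,0]},{"offset":[0,0,-1],"turn":[0,0,0]}]' 
python3 -m jog '[{"offset":[0,0,-0.5],"turn":[0,0,0]},{"offset":[0,0,-0.7],"turn":[0,0,0]},{"offset":[0,0,-0.7],"turn":[0,0,0]}]' 1
python3 -m jog '[{"offset":[0.2,0,-0.3],"turn":[0,0.2,0]},{"offset":[0.5,0.3,-0.3],"turn":[0,0.4,0]},{"offset":[0.8,0.6,-0.3],"turn":[0,0.6,0]},{"offset":[1,1,-0.3],"turn":[0,0.778,0]},{"offset":[1,1,-0.3],"turn":[0,0.778,0]},{"offset":[1,1,-0.3],"turn":[0,0.778,0]}]'
python3 -m jog '[{"offset":[0,0.5,0],"turn":[0,0,0]},{"offset":[0,1,0],"turn":[0,0,0]},{"offset":[0,1,0],"turn":[0,0,0]}]'
python3 -m jog '[{"offset":[0,0.5,0],"turn":[0,0,0]},{"offset":[0,1,0],"turn":[0,0,0]},{"offset":[0,1,0],"turn":[0,0,0]}]'
python3 -m jog '[{"offset":[0.2,0.5,0],"turn":[0,0,0]},{"offset":[0.4,1,0],"turn":[0,0,0]},{"offset":[0.4,1,0],"turn":[0,0,0]}]'
python3 -m jog '[{"offset":[0.2,0.5,0],"turn":[0,0,0]},{"offset":[0.4,1,0],"turn":[0,0,0]},{"offset":[0.4,1,0],"turn":[0,0,0]},{"offset":[0.4,1,0],"turn":[0,0,0]}]'
python3 - <<'E'
from h import *
s=env.observe();im=np.ascontiguousarray(env.grab_frame('wrist')[:,:,::-1]);t=np.ascontiguousarray(env.grab_frame('scene')[:,:,::-1]);T=np.ascontiguousarray(env.grab_frame('top')[:,:,::-1])
print(s['ee_pos'],s['orientation'].round(3),disc('wrist',im,KN['c1'],s),disc('scene',t,KN['c1']),disc('top',T,KN['c1']),delta([.345,.296,-.003]))
cv2.imwrite('pics/w11.png',im);cv2.imwrite('pics/s11.png',t);cv2.imwrite('pics/t11.png',T)
E
```

```text
time_s: 39.22
ee_pos: [0.6624, -0.2591, 0.0807]
orientation: [[-0.819, -0.0, 0.573], [0.0, 1.0, 0.0], [-0.573, 0.0, -0.819]]
ft_force: [-0.9, -0.4, 1.2]
finger_gap: 0.882
grasp_force: 0.0
time_s: 39.72
ee_pos: [0.6059, -0.2609, 0.1676]
orientation: [[-0.816, 0.001, 0.578], [-0.002, 1.0, -0.005], [-0.578, -0.005, -0.816]]
ft_force: [0.2, -1.1, -0.2]
finger_gap: 0.881
grasp_force: 0.0
time_s: 40.1
ee_pos: [0.5652, -0.2597, 0.2212]
orientation: [[-0.818, 0.001, 0.575], [-0.0, 1.0, -0.001], [-0.575, -0.001, -0.818]]
ft_force: [-0.1, -0.6, 0.2]
finger_gap: 0.999
grasp_force: 0.0
time_s: 40.85
ee_pos: [0.4659, -0.159, 0.1862]
orientation: [[-1.0, -0.001, -0.001], [-0.001, 1.0, 0.001], [0.001, 0.001, -1.0]]
ft_force: [-0.5, -0.5, -0.1]
finger_gap: 1.0
grasp_force: 0.0
time_s: 41.22
ee_pos: [0.4658, -0.0579, 0.1874]
orientation: [[-1.0, -0.003, 0.001], [-0.003, 1.0, 0.001], [-0.001, 0.001, -1.0]]
ft_force: [-0.4, -0.8, -0.2]
finger_gap: 0.998
grasp_force: 0.0
time_s: 41.6
ee_pos: [0.4661, 0.0416, 0.1876]
orientation: [[-1.0, -0.002, 0.001], [-0.002, 1.0, 0.0], [-0.001, 0.0, -1.0]]
ft_force: [0.7, -0.6, -1.1]
finger_gap: 0.999
grasp_force: 0.0
time_s: 41.98
ee_pos: [0.4255, 0.1413, 0.1875]
orientation: [[-1.0, -0.002, 0.001], [-0.002, 1.0, -0.0], [-0.001, -0.0, -1.0]]
ft_force: [0.5, -0.9, 0.3]
finger_gap: 1.002
grasp_force: 0.0
time_s: 42.48
ee_pos: [0.387, 0.2393, 0.1875]
orientation: [[-1.0, 0.002, 0.001], [0.002, 1.0, -0.001], [-0.001, -0.001, -1.0]]
ft_force: [0.1, 0.8, 0.5]
finger_gap: 1.0
grasp_force: 0.0
[0.38703628 0.23929384 0.18753421] [[-1.     0.002  0.001]
 [ 0.002  1.    -0.001]
 [-0.001 -0.001 -1.   ]] [(np.float64(0.3438), np.float64(0.2949), np.float32(26.1))] [(np.float64(0.3541), np.float64(0.2957), np.float32(28.3)), (np.float64(0.382), np.float64(0.2707), np.float32(24.9))] [(np.float64(0.3278), np.float64(0.292), np.float32(28.3))] [0.421 0.567 1.905]
```

```bash

python3 -m jog '[{"offset":[0.2,0.3,0],"turn":[0,0,0]},{"offset":[0.42,0.56,0.2],"turn":[0,0,0]},{"offset":[0.42,0.56,0.6],"turn":[0,0,0]},{"offset":[0.42,0.56,0.95],"turn":[0,0,0]},{"offset":[0.42,0.56,0.95],"turn":[0,0,0]}]'
python3 -m jog '[{"offset":[0,0,0.3],"turn":[0,0,0]},{"offset":[0,0,0.6],"turn":[0,0,0]},{"offset":[0,0,0.95],"turn":[0,0,0]},{"offset":[0,0,0.95],"turn":[0,0,0]}]'
python3 -m jog '[{"offset":[0,0,0],"turn":[0,0,0]},{"offset":[0,0,0],"turn":[0,0,0]},{"offset":[0,0,0],"turn":[0,0,0]},{"offset":[0,0,0],"turn":[0,0,0]}]' 0
python3 -m jog '[{"offset":[0,0,-0.3],"turn":[0,0,0]},{"offset":[0,0,-0.8],"turn":[0,0,0]},{"offset":[0,0,-1],"turn":[0,0,0]},{"offset":[0,0,-1],"turn":[0,0,0]}]' 
python3 -c "
from h import *
print(delta([.56,.139,.226]))"
```

```text
time_s: 43.25
ee_pos: [0.3421, 0.2947, 0.0898]
orientation: [[-1.0, 0.002, -0.006], [0.002, 1.0, -0.003], [0.006, -0.003, -1.0]]
ft_force: [0.6, -0.8, -0.0]
finger_gap: 1.003
grasp_force: 0.0
time_s: 43.75
ee_pos: [0.3433, 0.2957, -0.0031]
orientation: [[-1.0, 0.001, -0.003], [0.001, 1.0, -0.002], [0.003, -0.002, -1.0]]
ft_force: [-0.3, -0.1, -0.3]
finger_gap: 1.001
grasp_force: 0.0
time_s: 44.25
ee_pos: [0.3462, 0.2981, 0.0009]
orientation: [[-1.0, -0.0, 0.005], [-0.0, 1.0, 0.002], [-0.005, 0.002, -1.0]]
ft_force: [-2.3, -1.0, 7.1]
finger_gap: 0.698
grasp_force: 63.1
time_s: 44.75
ee_pos: [0.3459, 0.2979, 0.1011]
orientation: [[-1.0, 0.0, 0.007], [0.0, 1.0, 0.004], [-0.007, 0.004, -1.0]]
ft_force: [0.2, 0.5, -1.7]
finger_gap: 0.693
grasp_force: 65.6
[-2.149 -1.585 -1.241]
```

```bash

python3 -m jog '[{"offset":[-0.2,-0.1,-0.4],"turn":[0,0,0]},{"offset":[-0.5,-0.4,-0.7],"turn":[0,0,0]},{"offset":[-0.8,-0.6,-0.7],"turn":[0,0,0]},{"offset":[-0.8,-0.6,-0.7],"turn":[0,0,0]}]'
python3 -m jog '[{"offset":[-0.4,-0.3,-0.3],"turn":[0,0,0]},{"offset":[-0.75,-0.6,-0.54],"turn":[0,0,0]},{"offset":[-0.75,-0.6,-0.54],"turn":[0,0,0]},{"offset":[-0.75,-0.6,-0.54],"turn":[0,0,0]}]'
python3 -m jog '[{"offset":[-0.2,-0.2,0],"turn":[0,-0.2,0]},{"offset":[-0.4,-0.38,0],"turn":[0,-0.4,0]},{"offset":[-0.6,-0.38,0],"turn":[0,-0.6,0]},{"offset":[-0.6,-0.38,0],"turn":[0,-0.778,0]},{"offset":[-0.6,-0.38,0],"turn":[0,-0.778,0]},{"offset":[-0.6,-0.38,0],"turn":[0,-0.778,0]}]'
python3 -c "
from h import *
print(delta([.617,.139,.145]))"
```

```text
time_s: 45.25
ee_pos: [0.4248, 0.2354, 0.167]
orientation: [[-1.0, 0.003, -0.001], [0.003, 1.0, -0.0], [0.001, -0.0, -1.0]]
ft_force: [-1.3, 0.1, -2.2]
finger_gap: 0.701
grasp_force: 65.6
time_s: 45.75
ee_pos: [0.4971, 0.1772, 0.2196]
orientation: [[-1.0, -0.0, -0.004], [-0.0, 1.0, 0.0], [0.004, 0.0, -1.0]]
ft_force: [-0.9, 0.3, -1.5]
finger_gap: 0.701
grasp_force: 65.6
time_s: 46.5
ee_pos: [0.5585, 0.1395, 0.2215]
orientation: [[-0.82, -0.001, 0.572], [-0.001, 1.0, 0.001], [-0.572, 0.0, -0.82]]
ft_force: [0.6, -0.1, -1.3]
finger_gap: 0.697
grasp_force: 65.7
[-0.042 -0.006  0.963]
```

```bash

python3 -m jog '[{"offset":[-0.04,-0.005,0.4],"turn":[0,0,0]},{"offset":[-0.04,-0.005,0.8],"turn":[0,0,0]},{"offset":[-0.04,-0.005,0.97],"turn":[0,0,0]},{"offset":[-0.04,-0.005,0.97],"turn":[0,0,0]}]'
python3 -m jog '[{"offset":[0,0,0.25],"turn":[0,0,0]},{"offset":[0,0,0.5],"turn":[0,0,0]},{"offset":[0,0,0.7],"turn":[0,0,0]},{"offset":[0,0,0.73],"turn":[0,0,0]},{"offset":[0,0,0.73],"turn":[0,0,0]}]'
python3 -m jog '[{"offset":[0,0,0.02],"turn":[0,0,0]},{"offset":[0,0,0.04],"turn":[0,0,0]},{"offset":[0,0,0.04],"turn":[0,0,0]}]'
```

```text
time_s: 47.0
ee_pos: [0.6184, 0.1382, 0.1433]
orientation: [[-0.821, 0.0, 0.571], [0.0, 1.0, -0.0], [-0.571, -0.0, -0.821]]
ft_force: [-0.3, -0.6, -1.4]
finger_gap: 0.694
grasp_force: 65.7
time_s: 47.62
ee_pos: [0.6603, 0.1384, 0.086]
orientation: [[-0.818, -0.0, 0.575], [0.0, 1.0, 0.0], [-0.575, 0.0, -0.818]]
ft_force: [0.7, -0.2, -1.9]
finger_gap: 0.701
grasp_force: 65.7
time_s: 48.0
ee_pos: [0.662, 0.1384, 0.083]
orientation: [[-0.818, -0.0, 0.575], [-0.0, 1.0, -0.0], [-0.575, -0.0, -0.818]]
ft_force: [-6.1, -0.4, 5.3]
finger_gap: 0.702
grasp_force: 67.0
```

```bash

python3 -m jog '[{"offset":[0,0,0.01],"turn":[0,0,0]},{"offset":[0,0,0.01],"turn":[0,0,0]},{"offset":[0,0,0.01],"turn":[0,0,0]},{"offset":[0,0,0.01],"turn":[0,0,0]}]' 0.88
python3 -m jog '[{"offset":[0,0,-0.2],"turn":[0,0,0]},{"offset":[0,0,-0.5],"turn":[0,0,0]},{"offset":[0,0,-1],"turn":[0,0,0]},{"offset":[0,0,-1],"turn":[0,0,0]}]' 
python3 -m jog '[{"offset":[0,0,-0.5],"turn":[0,0,0]},{"offset":[0,0,-0.7],"turn":[0,0,0]},{"offset":[0,0,-0.7],"turn":[0,0,0]}]' 1
python3 -m jog '[{"offset":[0.4,0,-0.2],"turn":[0,0.2,0]},{"offset":[0.9,0.3,-0.1],"turn":[0,0.4,0]},{"offset":[0.9,0.6,-0.1],"turn":[0,0.6,0]},{"offset":[0.9,1,-0.1],"turn":[0,0.778,0]},{"offset":[0.9,1,-0.1],"turn":[0,0.778,0]},{"offset":[0.9,1,-0.1],"turn":[0,0.778,0]}]'
python3 - <<'E'
from h import *
s=env.observe();im=np.ascontiguousarray(env.grab_frame('wrist')[:,:,::-1]);t=np.ascontiguousarray(env.grab_frame('scene')[:,:,::-1])
print(s['ee_pos'],s['orientation'].round(3))
cv2.imwrite('pics/w12.png',im);cv2.imwrite('pics/s12.png',t)
# knob (orange) centroid in scene and wrist
h=cv2.cvtColor(im,cv2.COLOR_BGR2HSV);m=cv2.inRange(h,(10,150,100),(30,255,255))
n,l,st,c=cv2.connectedComponentsWithStats(m);print([(st[i,4],c[i].round(1),onz('wrist',c[i],.08,s).round(4)) for i in range(1,n) if st[i,4]>60])
E
```

```text
time_s: 48.5
ee_pos: [0.6626, 0.1382, 0.0806]
orientation: [[-0.819, 0.0, 0.574], [0.0, 1.0, -0.0], [-0.574, 0.0, -0.819]]
ft_force: [0.2, -0.8, -0.7]
finger_gap: 0.878
grasp_force: 0.0
time_s: 49.0
ee_pos: [0.6064, 0.1387, 0.1674]
orientation: [[-0.814, -0.001, 0.58], [0.0, 1.0, 0.001], [-0.58, 0.001, -0.814]]
ft_force: [0.4, -0.2, 0.0]
finger_gap: 0.877
grasp_force: 0.0
time_s: 49.38
ee_pos: [0.5654, 0.1383, 0.2207]
orientation: [[-0.818, -0.0, 0.576], [0.0, 1.0, 0.0], [-0.576, 0.0, -0.818]]
ft_force: [-0.5, -0.6, -0.4]
finger_gap: 0.999
grasp_force: 0.0
time_s: 50.12
ee_pos: [0.4849, 0.2377, 0.1741]
orientation: [[-1.0, 0.0, -0.003], [0.0, 1.0, -0.001], [0.003, -0.001, -1.0]]
ft_force: [-0.6, -0.4, -0.2]
finger_gap: 1.003
grasp_force: 0.0
[0.48485372 0.23766318 0.17408056] [[-1.     0.    -0.003]
 [ 0.     1.    -0.001]
 [ 0.003 -0.001 -1.   ]]
[(np.int32(4998), array([455.7, 109.7]), array([0.4226, 0.4051, 0.08  ])), (np.int32(962), array([502.2, 141.2]), array([0.449 , 0.4519, 0.08  ])), (np.int32(2945), array([429.6, 157.4]), array([0.4637, 0.389 , 0.08  ])), (np.int32(1452), array([488. , 183.1]), array([0.4872, 0.4473, 0.08  ])), (np.int32(158), array([218.5, 243.2]), array([0.5465, 0.2006, 0.08  ])), (np.int32(342), array([267.8, 266.7]), array([0.572 , 0.2477, 0.08  ]))]
```

```bash
python3 - <<'E'
from h import *
s=cv2.imread('pics/s12.png');t=env.grab_frame('top')[:,:,::-1]
c=np.zeros((600,800,3),np.uint8);c[:330,:510]=cv2.resize(s[155:265,175:345],(510,330),interpolation=2)
c[335:595,:800]=cv2.resize(t[130:195,160:360],(800,260),interpolation=2)
cv2.imwrite('pics/final.png',c)
E
```

```text
(no output)
```

View pics/final.png

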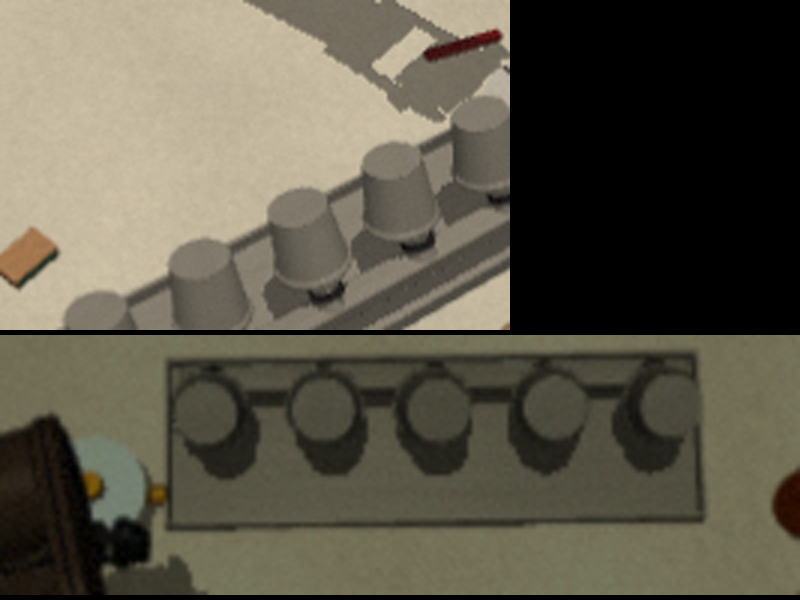

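All five tumblers hang on pegs 1–5: the top view shows their discs at (205,412) through (670,405), and the scene view shows the same row. Now I'll set the cock to halfway.

```bash

python3 -m jog '[{"offset":[-0.3,0.3,0],"turn":[0,0,0.2]},{"offset":[-0.6,0.69,0],"turn":[0,0,0.4]},{"offset":[-0.93,0.69,0],"turn":[0,0,0.6]},{"offset":[-0.93,0.69,0],"turn":[0,0,0.8]},{"offset":[-0.93,0.69,0],"turn":[0,0,1]},{"offset":[-0.93,0.69,0],"turn":[0,0,1]}]' 0.5
python3 -m jog '[{"offset":[0,0,0],"turn":[0,0,0.23]},{"offset":[0,0,0],"turn":[0,0,0.46]},{"offset":[0,0,0],"turn":[0,0,0.69]},{"offset":[0,0,0],"turn":[0,0,0.9]},{"offset":[0,0,0],"turn":[0,0,1]},{"offset":[0,0,0],"turn":[0,0,1]}]'
python3 -c "
from h import *
print(delta([.579,.3065,.026]))
s=env.observe();im=np.ascontiguousarray(env.grab_frame('wrist')[:,:,::-1]);cv2.imwrite('pics/w13.png',im)
h=cv2.cvtColor(im,cv2.COLOR_BGR2HSV);m=cv2.inRange(h,(10,150,100),(30,255,255))
n,l,st,c=cv2.connectedComponentsWithStats(m);print([(st[i,4],c[i].round(1),onz('wrist',c[i],.08,s).round(4)) for i in range(1,n) if st[i,4]>60])"
```

```text
time_s: 51.02
ee_pos: [0.5783, 0.3065, 0.1769]
orientation: [[-0.708, 0.707, 0.001], [0.707, 0.708, 0.0], [-0.001, 0.001, -1.0]]
ft_force: [0.1, 0.7, 0.2]
finger_gap: 0.502
grasp_force: 0.0
time_s: 51.78
ee_pos: [0.5783, 0.3068, 0.1768]
orientation: [[-0.003, 1.0, 0.001], [1.0, 0.003, 0.0], [0.0, 0.001, -1.0]]
ft_force: [-0.9, 0.1, 0.6]
finger_gap: 0.499
grasp_force: 0.0
[-0.004  0.006  1.508]
[(np.int32(4873), array([88.7, 40.1]), array([0.4445, 0.4224, 0.08  ])), (np.int32(431), array([164.5,   5.7]), array([0.5077, 0.4464, 0.08  ])), (np.int32(1517), array([495.9,  27.2]), array([0.7714, 0.4337, 0.08  ])), (np.int32(3916), array([141.8,  56. ]), array([0.4865, 0.4099, 0.08  ])), (np.int32(1963), array([459.5, 156. ]), array([0.7603, 0.3285, 0.08  ])), (np.int32(346), array([254.3, 234.1]), array([0.5774, 0.2525, 0.08  ])), (np.int32(1077), array([501.9, 299.4]), array([0.8376, 0.1762, 0.08  ])), (np.int32(3049), array([460.6, 297.5]), array([0.792 , 0.1795, 0.08  ])), (np.int32(797), array([500.1, 344.9]), array([0.8515, 0.1156, 0.08  ])), (np.int32(149), array([476.2, 336.3]), array([0.8208, 0.1285, 0.08  ]))]
```

```bash

python3 -m jog '[{"offset":[0,0,0.5],"turn":[0,0,0]},{"offset":[0,0,0.9],"turn":[0,0,0]},{"offset":[0,0,0.9],"turn":[0,0,0]}]'
python3 -m jog '[{"offset":[0,0,0.3],"turn":[0,0,0]},{"offset":[0,0,0.6],"turn":[0,0,0]},{"offset":[0,0,0.6],"turn":[0,0,0]},{"offset":[0,0,0.6],"turn":[0,0,0]}]'
python3 -m jog '[{"offset":[0,0,0],"turn":[0,0,0]},{"offset":[0,0,0],"turn":[0,0,0]},{"offset":[0,0,0],"turn":[0,0,0]},{"offset":[0,0,0],"turn":[0,0,0]},{"offset":[0,0,0],"turn":[0,0,0]}]' 0
python3 -m jog '[{"offset":[-0.007,-0.089,0],"turn":[0,0,-0.2]},{"offset":[-0.028,-0.176,0],"turn":[0,0,-0.4]},{"offset":[-0.062,-0.259,0],"turn":[0,0,-0.6]},{"offset":[-0.109,-0.335,0],"turn":[0,0,-0.8]},{"offset":[-0.167,-0.403,0],"turn":[0,0,-1]},{"offset":[-0.167,-0.403,0],"turn":[0,0,-1]},{"offset":[-0.167,-0.403,0],"turn":[0,0,-1]}]'
```

```text
time_s: 52.2
ee_pos: [0.5753, 0.3059, 0.082]
orientation: [[-0.002, 1.0, -0.008], [1.0, 0.002, -0.003], [-0.003, -0.008, -1.0]]
ft_force: [0.2, 0.7, 1.0]
finger_gap: 0.499
grasp_force: 0.0
time_s: 52.7
ee_pos: [0.5802, 0.3078, 0.029]
orientation: [[-0.0, 1.0, 0.004], [1.0, 0.0, 0.001], [0.001, 0.004, -1.0]]
ft_force: [1.0, -0.2, 0.8]
finger_gap: 0.498
grasp_force: 0.0
time_s: 53.32
ee_pos: [0.5769, 0.3077, 0.0285]
orientation: [[-0.0, 1.0, -0.004], [1.0, 0.0, -0.0], [-0.0, -0.004, -1.0]]
ft_force: [-7.4, -0.9, 8.0]
finger_gap: 0.119
grasp_force: 60.0
time_s: 54.2
ee_pos: [0.5364, 0.2912, 0.0285]
orientation: [[-0.706, 0.708, -0.005], [0.708, 0.706, 0.0], [0.004, -0.003, -1.0]]
ft_force: [-8.1, -0.1, 9.3]
finger_gap: 0.119
grasp_force: 60.2
```

```bash

python3 -m jog '[{"offset":[0,0,0],"turn":[0,0,0]},{"offset":[0,0,0],"turn":[0,0,0]},{"offset":[0,0,0],"turn":[0,0,0]},{"offset":[0,0,0],"turn":[0,0,0]}]' 0.6
python3 -m jog '[{"offset":[0,0,-0.5],"turn":[0,0,0]},{"offset":[0,0,-1],"turn":[0,0,0]},{"offset":[0,0,-1],"turn":[0,0,0]}]'
python3 -m jog '[{"offset":[0.3,0,-0.4],"turn":[0,0,0]},{"offset":[0.6,0,-0.7],"turn":[0,0,0]},{"offset":[0.6,0,-0.7],"turn":[0,0,0]},{"offset":[0.6,0,-0.7],"turn":[0,0,0]}]' 1
python3 - <<'E'
from h import *
s=env.observe();im=np.ascontiguousarray(env.grab_frame('wrist')[:,:,::-1]);cv2.imwrite('pics/w14.png',im)
print(s['ee_pos'],s['orientation'].round(3))
a=proj('wrist',[[.578,.2495,.074],[.578-.077*.707,.2495+.077*.707,.074]],s);print(a)
g=cv2.cvtColor(im,cv2.COLOR_BGR2GRAY)
h=cv2.cvtColor(im,cv2.COLOR_BGR2HSV);m=cv2.inRange(h,(10,150,100),(30,255,255))
n,l,st,c=cv2.connectedComponentsWithStats(m);print([(st[i,4],c[i].round(1)) for i in range(1,n) if st[i,4]>100 and abs(c[i]-a[0]).max()<40])
u0,v0=(a.mean(0)).astype(int)
for v in range(int(a[1,1])-6,int(a[0,1]),8): print(v,g[v,u0-28:u0+29:2])
E
```

```text
time_s: 54.7
ee_pos: [0.5383, 0.2905, 0.0262]
orientation: [[-0.707, 0.707, -0.0], [0.707, 0.707, -0.0], [-0.0, -0.0, -1.0]]
ft_force: [-0.2, 0.1, 0.4]
finger_gap: 0.598
grasp_force: 0.0
time_s: 55.08
ee_pos: [0.5419, 0.2918, 0.1324]
orientation: [[-0.707, 0.707, 0.011], [0.707, 0.707, 0.004], [-0.005, 0.01, -1.0]]
ft_force: [0.2, 0.6, 0.4]
finger_gap: 0.603
grasp_force: 0.0
time_s: 55.58
ee_pos: [0.4953, 0.3323, 0.1944]
orientation: [[-0.707, 0.707, -0.002], [0.707, 0.707, -0.002], [0.0, -0.003, -1.0]]
ft_force: [0.3, 0.3, -0.9]
finger_gap: 1.003
grasp_force: 0.0
[0.49528072 0.33227783 0.19435024] [[-0.707  0.707 -0.002]
 [ 0.707  0.707 -0.002]
 [ 0.    -0.003 -1.   ]]
[[256.78006913 277.28160401]
 [256.75925232 210.96498424]]
[(np.int32(274), array([255.7, 276.4]))]
204 [113 113 112 108 110 111 115 116 117 114 112 115 114 110 112 149 196 193
 195 191 191 187 185 183 183 190 185 183 187]
212 [195 192 188 192 194 193 191 192 174 154 146 102  75  77  79  78  78 112
 178 165 191 193 193 197 198 194 187 189 195]
220 [169 117 112 112 113 114 115 113 112 111 112  98  92  78  79 106 139 10
[... 208 characters left out ...]
190 193 198 140 101 105 140 139 133 162
 197 200 200 199 201 200 196 198 200 164  99]
244 [181  72  39 158 187 193 195 193 199 195 191 131 124 136 138 139 131 162
 189 186 190 194 194 197 199 111  29 121 190]
252 [187 190 193 191 187 189 192 193 188 189 194 143 126 136 139 138 129 159
 189 195 195 192 190 186 187 190 193 195 197]
260 [191 190 194 192 185 188 189 191 187 142 106  99 112 136 139 136 128 141
 192 188 187 188 187 192 194 194 190 186 185]
268 [191 191 185 185 189 188 189 193 187  69  61  83 125 135 139 134 127  68
  63 140 189 191 192 187 184 186 188 188 192]
276 [185 184 187 184 188 190 187 183 174 125 137 138 137 137 137 137 137 138
 137 131 188 188 185 188 189 187 191 189 184]
```

```bash
python3 -c "
from workcell import env;print(env.hand_in())"
```

```text
the job is handed in; nothing more can be done
None
```

The job is handed in: I opened the drain cock fully, hung all five tumblers fully down on pegs 1–5, then turned the cock back to halfway; no verdict came back.

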